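# Open the solvent can and cradle the trumpet pistons for cleaning

### The arm

A 7-joint arm with a two-finger parallel gripper is mounted at the origin on the work surface. World frame = base frame: x ahead of the robot, y to its left, z up, the work surface at z = 0. Lengths are in m, angles in degrees, forces in N, time in s.
With the tool pointing down it reaches from about 0.425 to 0.875 m from the base axis. Payload 4.7 kg.
Tool frame: the origin (TCP) lies at the very end of the fingers, on their centre line; the grasp point (between the pads) lies 19 mm behind it; z points along the fingers, y is the line along which they close (so a half turn about z gives the same grasp; the last joint's range is limited). The gripper opens to 87 mm and grips with 3 to 60 N. Pads are 19 mm wide; open, the fingers measure 117 mm over their backs; the gripper's body (75 mm by 190 mm) begins 51 mm behind the grasp point.
Start: joints at [-71.385, 18.392, -4.016, 83.108, 1.295, 78.541, -3.26], TCP at [0.199, 0.619, 0.223] pointing down, gripper open.
Joint ranges: [-163.93, 163.93], [-17.29, 119.83], [-79.2, 71.16], [3.27, 140.29], [-89.18, 269.18], [5.43, 117.66], [-154.24, 154.24]. Speed limits (degrees/s): [147.25, 147.25, 180, 180, 180, 180, 180].

### API

Orientations are given as [roll, pitch, yaw] about the fixed x, y, z axes, in that order (R = Rz(yaw) Ry(pitch) Rx(roll)).
In Python, from cell import telemetry, cams, env gives the robot as it stands.
- The arm moves only by the tool arm_command, never from a script. Its argument "series" is text: rows parted by semicolons, each of 5 numbers parted by spaces: the shift along the tool's x, y, z in mm, then the turn about the tool's z in rad, then the closure in counts, from 0 (fully open) to 255 (shut). A call has 1 to 20 rows; each row shifts and turns the commanded pose from where the row before left it, along the tool's axes as they then stand; what a row does not reach is not made up. A row lasts 1/12 s, in which the tool goes at most 41.7 mm and 7.16 degrees, less where a joint would pass 70% of its speed; a pose out of reach is approached as far as the arm can. A call is refused whole if a number of a shift passes 41.7 or a number of a turn 0.125, either way. A call with a gripper value outside its range is refused whole. The fingers move at their own pace and stop on an object; "squeeze" is the grip in N (left out, the last holds). Time passes only in rows, so rows that do not move let the fingers close. It gives the time, the measured TCP pose, the force, the opening and the grip force at its end, in the units of the state.
- telemetry.get_obs(): the state, without advancing time (a new reading comes with each control period).
- cams.read_camera(name): name is "scene" or "top" or "wrist"; returns the picture (480x640x3 uint8, blue, green, red); there is no depth.
- cams.calibration(name): a dict with "K" (3x3 intrinsics, pixels), "origin" and "rotation" of the camera in the world; the wrist camera has in their place "hand_eye" (4x4, takes a point from camera to tool coordinates, whose origin is the TCP and whose axes are the flange's). Camera axes: x right, y down, z forward; pixel columns grow to the right and rows downward; lengths in m; the calibration is good to about 2 mm. A picture is of the moment at which its call begins: read the wrist's pose just before it. calibration takes no time and is no camera call.
- env.sign_off(): hands the job in; it is judged then, once.
The state is a dict: "time_s": time; "qpos": joint angles; "joint_velocities": joint speeds; "effort": joint torques, N m; "tool_pos": TCP position; "tool_rot": TCP orientation; "force": force on the tool from outside, world axes, zero at the start; "wrist_torque": the same for the moment, N m; "grip_width": finger opening in m; "grasp_force": force on a finger pad.
Only numpy, scipy, OpenCV 4.12 (cv2) and the standard library are available. Lean on these libraries where they do the work, as an engineer would, in place of code of your own. Each camera call takes 0.05 s, during which the arm holds its last target. There are 200 camera calls.

### The job

Get the trumpet's pistons ready to be cleaned: lay the two loose pistons crosswise in the free V-grooves of the cradle, one in each, centred over the rails with their finger buttons pointing the same way as on the piston already lying there, and open the solvent can: push its child-resistant cap down while turning it anticlockwise, lift it off and stand it the right way up near the middle of the steel dish. Set things down without dropping them, in either order, and leave the piston in the cradle and everything else on the table where it is.

Things in the scene. Friction and masses are not known exactly. Their poses are not given: they have to be found in the camera images.
- piston_a: one of two loose trumpet pistons lying on the 3 mm thick black mat (60 g): a plain nickel barrel 17 mm in diameter, 94 mm long, then a thin stem and a 15 mm finger button at one end; 123 mm over all. Origin on the axis at the barrel's middle (8.5 mm above the mat); x runs along the barrel, away from the button. Rolls if pushed
- piston_b: the other loose piston, exactly the same
- piston_c: the third piston of the set, exactly the same, already lying in groove 3 of the cradle; it stays there
- piston_a_button (a point): middle of piston_a's finger button, on the axis 76 mm from the origin
- piston_b_button (a point): the same on piston_b
- piston_c_button (a point): the same on piston_c
- cradle: beech piston cradle, fixed: a base 96 x 160 x 10 mm with two parallel rails, each 12 mm thick and 46 mm high, 48 mm clear between them. Each has three 90-degree V-notches, 12 mm deep, 24 mm wide, 46 mm apart: a piston lies crosswise over both rails. Origin at the centre of the underside; x along the lying pistons, y along the rails, z up. Buttons of cradled pistons point to -x
- groove1 (a point): where the middle of a piston's barrel lies when cradled in the first pair of notches (46 mm above the table, half way between the rails, y = -46 mm in the cradle); axes as the cradle's
- groove2 (a point): the same for the middle pair of notches (y = 0)
- groove3 (a point): the same for the third pair (y = +46 mm), already taken by piston_c
- can: white 1-litre solvent canister, 115 x 75 mm, 170 mm high, arched handle behind (to 193 mm), strapped in a steel drip tray 145 x 105 mm screwed to the table: it does not move. Its shoulder and neck lean 30 degrees from vertical to its front (-x). Origin at the centre of the underside, x to the back, z up. The sloping shoulder lies 14 mm below the closed cap's lower edge
- cap: child-resistant cap (36 g): a ribbed dark shell 48 mm in diameter, 30 mm tall, over a hidden screw cap. Frame: origin on the axis at the shell's lower edge, z along the axis away from the can (leaning as the neck); it follows the screw cap, not the shell. Free once the screw cap has turned 1.1 rad anticlockwise (seen from above the cap); it stops at 1.4 rad; it then lifts off along its axis
- cap_top (a point): centre of the shell's flat top, 30 mm above its lower edge. The shell sinks 5 mm when pressed (3 N at first, 12 N at 5 mm) and springs back. Unpressed it spins idly, both ways. Held down 4 to 5 mm its teeth bite within 0.65 rad of turning and carry the screw cap round; if they meet tip to tip it sinks only 2 mm until turned a little. Eased up, it can be turned back idly for another stroke
- dish: a round steel parts dish fixed to the table, 154 mm across the rim, 140 mm at the foot, 16 mm high, flat inside floor 3 mm above the table. Origin at the centre of its underside
- mouthpiece1: the silver-plated trumpet mouthpiece, standing on its rim, 27 mm wide, 87 mm tall. To be left alone. Origin at the centre of its underside
- mouthpiece2: the brass trumpet mouthpiece, standing on its rim, 27 mm wide, 85 mm tall. To be left alone. Origin at the centre of its underside
- oil: a small oil bottle, 32 mm wide, 72 mm tall, standing. To be left alone. Origin at the centre of its underside
- tuner: a flat black tuner, 44 x 70 x 16 mm. To be left alone. Origin at the centre of its underside
- valve_cap: a small brass bottom valve cap, 21 mm wide, 13 mm tall, lying between the two loose pistons. To be left alone. Origin at the centre of its underside
- grease: a round tin of slide grease, 39 mm wide, 25 mm tall. To be left alone. Origin at the centre of its underside
- screwdriver: a screwdriver lying at the right side. To be left alone. Origin at the centre of its underside
Things that resemble listed ones, but are neither listed nor needed, are in the scene too. Leave any red look-alike of the piston_b alone.

How it is judged (in metres and radians):
At the end, for the whole second after the job is handed in: Each loose piston lies in its own free groove (4 mm sideways, 3 mm in height, 0.1 rad, 15 mm lengthwise), button to the cradle's -x side; the third still lies so in its groove; the cap stands upright (0.12 rad) on the dish floor within 45 mm of its centre; all at rest (((y of piston_a in the frame of groove1 between -0.004 and 0.004 m and z of piston_a in the frame of groove1 between -0.003 and 0.003 m and x of piston_a in the frame of groove1 between -0.015 and 0.015 m and angle between the x axis of piston_a and the x axis of cradle, either way round below 0.1 rad and x of piston_a_button in the frame of cradle below -0.05 m) or (y of piston_a in the frame of groove2 between -0.004 and 0.004 m and z of piston_a in the frame of groove2 between -0.003 and 0.003 m and x of piston_a in the frame of groove2 between -0.015 and 0.015 m and angle between the x axis of piston_a and the x axis of cradle, either way round below 0.1 rad and x of piston_a_button in the frame of cradle below -0.05 m)) and ((y of piston_b in the frame of groove1 between -0.004 and 0.004 m and z of piston_b in the frame of groove1 between -0.003 and 0.003 m and x of piston_b in the frame of groove1 between -0.015 and 0.015 m and angle between the x axis of piston_b and the x axis of cradle, either way round below 0.1 rad and x of piston_b_button in the frame of cradle below -0.05 m) or (y of piston_b in the frame of groove2 between -0.004 and 0.004 m and z of piston_b in the frame of groove2 between -0.003 and 0.003 m and x of piston_b in the frame of groove2 between -0.015 and 0.015 m and angle between the x axis of piston_b and the x axis of cradle, either way round below 0.1 rad and x of piston_b_button in the frame of cradle below -0.05 m)) and y of piston_c in the frame of groove3 between -0.004 and 0.004 m and z of piston_c in the frame of groove3 between -0.003 and 0.003 m and x of piston_c in the frame of groove3 between -0.015 and 0.015 m and angle between the x axis of piston_c and the x axis of cradle, either way round below 0.1 rad and x of piston_c_button in the frame of cradle below -0.05 m and horizontal distance between cap and dish below 0.045 m and angle between cap's own z axis and vertical below 0.12 rad and z of cap in the frame of dish between -0.001 and 0.007 m and linear speed of each of piston_a, piston_b, piston_c, cap below 0.02 m/s); the robot touches nothing.
It fails at once if a piston is dropped (faster than 0.6 m/s while the gripper does not touch it) ((contact force between the fingers and piston_a below 0.05 N and linear speed of piston_a above 0.6 m/s) or (contact force between the fingers and piston_b below 0.05 N and linear speed of piston_b above 0.6 m/s) or (contact force between the fingers and piston_c below 0.05 N and linear speed of piston_c above 0.6 m/s)).
It fails at once if the cap is dropped (faster than 0.6 m/s while the gripper does not touch it) (contact force between the fingers and cap below 0.05 N and linear speed of cap above 0.6 m/s).
It fails at once if the piston already in the cradle is moved more than 15 mm (distance of piston_c from where it was at the start of the episode above 0.015 m).
It fails at once if one of the other loose things is moved more than 20 mm (distance of any of mouthpiece1, mouthpiece2, oil, tuner, valve_cap, grease, screwdriver from where it was at the start of the episode above 0.02 m).
It also fails if it takes over 72 s, if anything falls off the work surface, if the arm or the gripper's body presses on something with over 40 N, if the wrist force passes 120 N, or if a joint passes its speed limit or range.

## Working session

There is one attempt and no reset: what is moved stays moved. The work goes in short steps, Python scripts to look and compute and a tool call to move; the robot and the scene stay as the last step left them, time stands still between calls to the robot, and variables do not carry over. Pictures are saved under pics/ and viewed, at most 10 in all, crops included, and the job is handed in when it is done.

Besides the shell and the picture viewer there is one more tool, called after "Emit:" as name(argument=value, ...) on one line, values as JSON. arm_command: Moves the arm, as the interface text tells. Its arguments: {"type":"object","properties":{"series":{"type":"string"},"squeeze":{"type":"number"}},"required":["series"]}

```bash
ls; mkdir -p pics
cat > h.py <<'E'
import numpy as np, cv2
from cell import telemetry, cams, env
from scipy.spatial.transform import Rotation as R
def cam(name):
    c=cams.calibration(name); K=np.array(c["K"])
    if "origin" in c: return K,np.array(c["origin"]),np.array(c["rotation"])
    s=telemetry.get_obs(); Rt=R.from_euler('xyz',s["tool_rot"],degrees=True).as_matrix()
    H=np.array(c["hand_eye"]); return K,Rt@H[:3,3]+np.array(s["tool_pos"]),Rt@H[:3,:3]
def ray(C,uv):
    K,o,r=C; d=r@np.linalg.solve(K,[uv[0],uv[1],1]); return o,d/np.linalg.norm(d)
def onz(C,uv,z):
    o,d=ray(C,uv); return o+d*(z-o[2])/d[2]
def proj(C,p):
    K,o,r=C; q=K@(r.T@(np.array(p)-o)); return q[:2]/q[2]
def tri(C1,u1,C2,u2):
    o1,d1=ray(C1,u1);o2,d2=ray(C2,u2)
    t=np.linalg.lstsq(np.c_[d1,-d2],o2-o1,rcond=None)[0]
    a=o1+t[0]*d1;b=o2+t[1]*d2; return (a+b)/2,np.linalg.norm(a-b)
E
python3 - <<'E'
from h import *
print(telemetry.get_obs())
for n in ["scene","top","wrist"]:
    c=cams.calibration(n); print(n,c)
    cv2.imwrite(f"pics/{n}0.png",cams.read_camera(n))
E
```

```text
pics
{'time_s': 0.0, 'qpos': array([-71.38534543,  18.43993127,  -4.0144724 ,  83.17565022,
         1.29409636,  78.53980318,  -3.26041687]), 'joint_velocities': array([-0.06647803, -0.04544615, -0.03185188,  0.01623243, -0.02305544,
       -0.00642221, -0.04415869]), 'effort': array([ 8.08609566e-04, -4.91279376e+01, -4.03440781e-01, -3.12542689e+01,
       -6.38661068e-02,  4.34962485e-02,  1.88042814e-04]), 'tool_pos': array([0.19865964, 0.61831486, 0.22144492]), 'tool_rot': array([-1.79889804e+02,  5.18609799e-03,  1.62193514e+02]), 'force': array([0.29864879, 0.46020631, 0.38072948]), 'wrist_torque': array([ 0.05575471, -0.01646759, -0.0153139 ]), 'grasp_force': 0.0, 'grip_width': 0.0871711492663304}
scene {'K': array([[557.47006999,   0.        , 324.58763319],
       [  0.        , 557.47006999, 238.15450147],
       [  0.        ,   0.        ,   1.        ]]), 'origin': array([1.08934121, 0.65590061, 0.89380147]), 'rotation': array([-131.40456029,    0.25168519,  140.26327394])}
top {'K': array([[532.77831213,   0.        , 314.34828871],
       [  0.        , 532.77831213, 242.95131042],
       [  0.        ,   0.        ,   1.        ]]), 'origin': array([ 0.37890392, -0.03976824,  1.40030923]), 'rotation': array([-172.11323649,    0.60863485,  -88.90054666])}
wrist {'K': array([[368.28889419,   0.        , 316.62301043],
       [  0.        , 368.28889419, 244.43324561],
       [  0.        ,   0.        ,   1.        ]]), 'hand_eye': array([[ 4.58684009e-04, -9.52043270e-01, -3.05963071e-01,
         8.40687863e-02],
       [ 9.99999525e-01,  6.99695587e-04, -6.78044846e-04,
        -5.54776723e-04],
       [ 8.59609044e-04, -3.05962615e-01,  9.52043139e-01,
        -1.61455907e-01],
       [ 0.00000000e+00,  0.00000000e+00,  0.00000000e+00,
         1.00000000e+00]])}
```

View pics/top0.png

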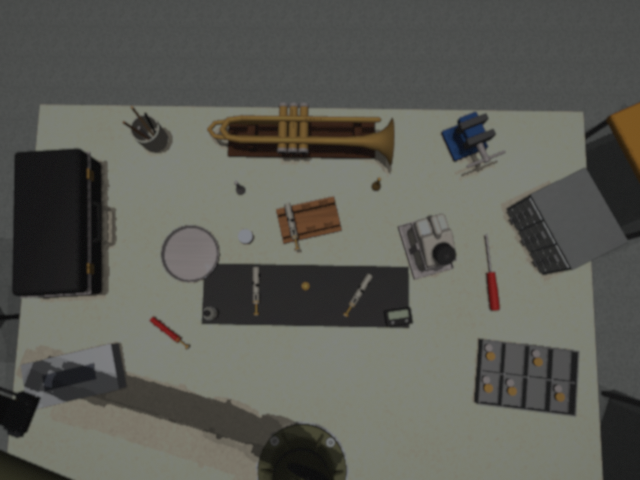

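View pics/scene0.png

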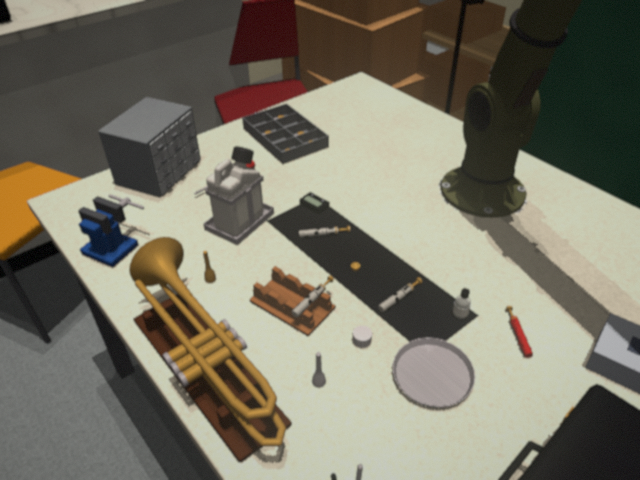

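```bash
python3 - <<'E'
s=open('h.py').read()
s=s.replace('np.array(c["rotation"])','R.from_euler("xyz",c["rotation"],degrees=True).as_matrix()')
open('h.py','w').write(s)
E
python3 - <<'E'
from h import *
t=cv2.imread("pics/top0.png");s=cv2.imread("pics/scene0.png")
C=cam("top");S=cam("scene")
print(proj(S,onz(C,(190,253),0.01)),"dish in scene expected ~433,372")
a=cv2.resize(t[195:315,390:510],(400,400),interpolation=cv2.INTER_CUBIC)
b=cv2.resize(s[135:255,180:300],(400,400),interpolation=cv2.INTER_CUBIC)
c=cv2.resize(t[190:280,240:375],(400,200*4//3),interpolation=cv2.INTER_CUBIC)[:200]
d=cv2.resize(s[255:345,235:370],(400,200*4//3),interpolation=cv2.INTER_CUBIC)[:200]
cv2.imwrite("pics/z1.png",np.vstack([np.hstack([a,b]),np.hstack([c,d])]))
g=cv2.cvtColor(t,cv2.COLOR_BGR2GRAY)
for nm,(x0,y0,x1,y1) in dict(a=(235,267,275,318),b=(338,268,382,318)).items():
    hsv=cv2.cvtColor(t[y0:y1,x0:x1],cv2.COLOR_BGR2HSV)
    m=(hsv[...,2]>75).astype(np.uint8)
    n,l,st,ce=cv2.connectedComponentsWithStats(m); k=1+np.argmax(st[1:,4])
    p=np.argwhere(l==k)[:,::-1].astype(float)+[x0,y0]
    w=np.array([onz(C,q,0.0115)[:2] for q in p]); mu=w.mean(0)
    u=np.linalg.svd(w-mu,full_matrices=False)[2][0]; 
    if u[0]<0:u=-u
    pr=(w-mu)@u; pe=(w-mu)@[-u[1],u[0]]; print(nm,st[k],mu,np.degrees(np.arctan2(u[1],u[0])),pr.min(),pr.max(),pe.min(),pe.max())
    far=mu+u*pr.max(); print(" origin from far end",far-u*.047,"from button end",mu+u*pr.min()+u*.076)
for nm,q,z in [("dish",(190,253),.012),("valve",(306,286),.015),("cap",(445,253),.18),("m1",(240,187),.08),("m2",(376,184),.08),("grease",(246,237),.025),("oil",(209,313),.07),("tuner",(399,317),.016)]:
    print(nm,onz(C,q,z))
E
```

```text
[432.62926925 371.59391798] dish in scene expected ~433,372
a [ 18   0   6  48 216] [0.44995527 0.12999053] 2.289777375681126 -0.06733043742309805 0.054839401493595244 -0.007181478198915798 0.006359393810566822
 origin from far end [0.45778842 0.13030374] from button end [0.45861792 0.13033691]
b [  6   6  28  43 208] [ 0.44320835 -0.13886111] -30.984493271607473 -0.06950972815238889 0.05583567581231763 -0.007581132191076988 0.007378414853360877
 origin from far end [ 0.45078324 -0.14340977] from button end [ 0.44877251 -0.14220234]
dish [0.53843688 0.30522542 0.012     ]
valve [ 0.45729132 -0.00186327  0.015     ]
cap [ 0.52967074 -0.32453321  0.18      ]
m1 [0.70176201 0.16955161 0.08      ]
m2 [ 0.71528283 -0.17577626  0.08      ]
grease [0.58165143 0.1574292  0.025     ]
oil [0.38284357 0.23587273 0.07      ]
tuner [ 0.3821719  -0.24255327  0.016     ]
```

View pics/z1.png

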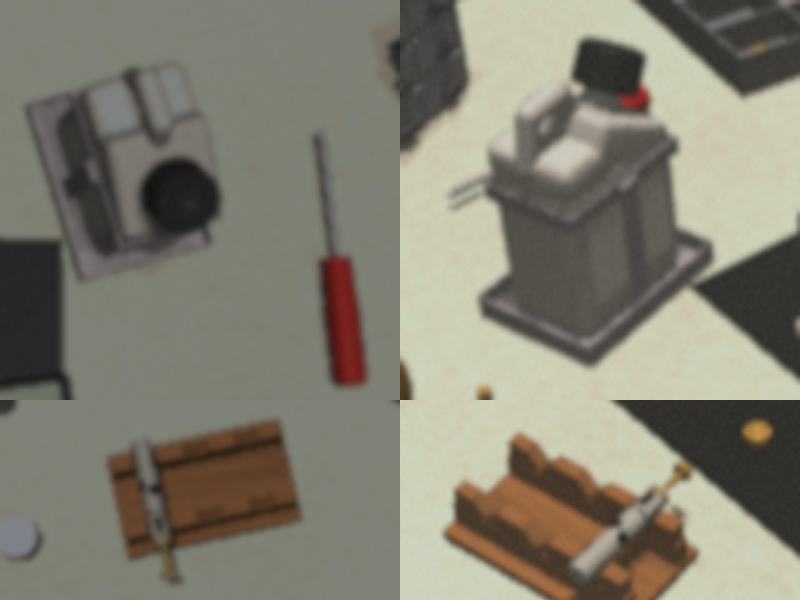

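The top view shows dish (190,253), cradle (309,220), pistons at (256,290) and (358,295), and the cap at (445,253). The zoom shows the can's handle away from the robot and its cap leaning towards the robot. I'll move over the middle of the scene for a closer look.

Emit:
arm_command(series="-28 -29.2 -1.7 0 0;-28 -29.2 -1.7 0 0;-28 -29.2 -1.7 0 0;-28 -29.2 -1.7 0 0;-28 -29.2 -1.7 0 0;-28 -29.2 -1.7 0 0;-28 -29.2 -1.7 0 0;-28 -29.2 -1.7 0 0;-28 -29.2 -1.7 0 0;-28 -29.2 -1.7 0 0;-28 -29.2 -1.7 0 0;-28 -29.2 -1.7 0 0;-28 -29.2 -1.7 0 0;-28 -29.2 -1.7 0 0;-28 -29.2 -1.7 0 0;-28 -29.2 -1.7 0 0;-28 -29.2 -1.7 0 0;0 0 0 -0.115 0;0 0 0 -0.115 0;0 0 0 -0.115 0")

```text
time_s: 1.82
tool_pos: [0.5002, -0.0003, 0.2512]
tool_rot: [180.0, -0.0, -177.8]
force: [-0.2, -0.1, -0.3]
grip_width: 0.0869
grasp_force: 0.0
```

```bash
cat >> h.py <<'E'
def pose():
    s=telemetry.get_obs(); return np.array(s["tool_pos"]),s["tool_rot"][2]
def go(p,yaw=None):
    """tool-axis shift (mm) at present yaw to reach p, and turn (rad) to reach yaw"""
    P,y=pose(); d=np.array(p)-P; a=np.radians(y)
    sh=1000*np.array([d[0]*np.cos(a)+d[1]*np.sin(a),d[0]*np.sin(a)-d[1]*np.cos(a),-d[2]])
    t=None if yaw is None else -np.radians((yaw-y+180)%360-180)
    print("shift",sh.round(1),"len",np.linalg.norm(sh).round(1),"turn",None if t is None else round(t,3),"from",P.round(4),round(y,2))
def snap(n,f):
    C=cam(n); im=cams.read_camera(n); cv2.imwrite(f"pics/{f}.png",im); return C,im
E
python3 - <<'E'
from h import *
import pickle
s=telemetry.get_obs();print(s["time_s"],s["tool_pos"],s["tool_rot"],s["qpos"].round(1))
C,im=snap("wrist","w1"); pickle.dump(C,open("C1.pkl","wb"))
for p in [(.458,.13,.0115),(.45,-.143,.0115),(.62,0,.01)]: print(proj(C,p))
E
```

```text
1.8167 [ 5.00165754e-01 -3.35858788e-04  2.51174167e-01] [ 1.79998095e+02 -3.35179001e-02 -1.77847536e+02] [-36.3  -1.9  32.8 102.5   1.   79.1  88.5]
[440.09813408 172.32063713]
[185.0654934  154.77505636]
[313.97688215 303.40490077]
```

View pics/w1.png

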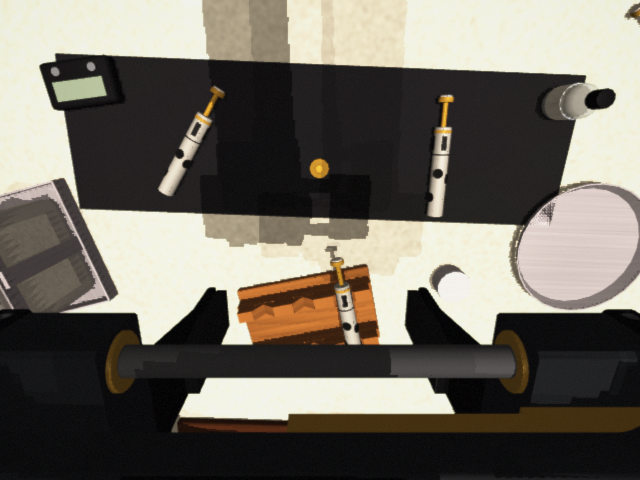

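The wrist view shows piston a (barrel about (443,127) to (434,216), button (446,99)) and piston b (button (217,92), far end (166,193)). The cradle is half hidden by the gripper, so I'll shift forward to see it.

Emit:
arm_command(series="-35 -1.3 0 0 0;-35 -1.3 0 0 0;-35 -1.3 0 0 0;-35 -1.3 0 0 0;0 0 0 0 0;0 0 0 0 0")

```text
time_s: 2.37
tool_pos: [0.6407, 0.0005, 0.2489]
tool_rot: [-179.9, -0.2, -178.1]
force: [0.1, -1.0, -0.1]
grip_width: 0.087
grasp_force: 0.0
```

```bash
cat >> h.py <<'E'
def piston(C,im,roi,z,ref,thr=100):
    """axis of a bright piston in roi (x0,y0,x1,y1) at height z; x axis away from button, ref = rough dir yaw"""
    x0,y0,x1,y1=roi; v=im[y0:y1,x0:x1].max(2)
    n,l,st,ce=cv2.connectedComponentsWithStats(cv2.morphologyEx((v>thr).astype(np.uint8),cv2.MORPH_CLOSE,np.ones((7,7))))
    k=1+np.argmax(st[1:,4]); p=np.argwhere(l==k)[:,::-1]+[x0,y0]
    w=np.array([onz(C,q,z)[:2] for q in p]); mu=w.mean(0); u=np.linalg.svd(w-mu,full_matrices=False)[2][0]
    if u@[np.cos(np.radians(ref)),np.sin(np.radians(ref))]<0:u=-u
    n_=np.array([-u[1],u[0]]); pr=(w-mu)@u; pe=(w-mu)@n_
    b=pr>pr.max()-.085; q=np.percentile(pe[b],[1,99]); c=mu+n_*q.mean()
    yaw=np.degrees(np.arctan2(u[1],u[0]))
    print("yaw",yaw.round(2),"len",np.ptp(pr).round(4),"wid",np.ptp(q).round(4),"o(far)",(c+u*(pr.max()-.047)).round(4),"o(button)",(c+u*(pr.min()+.0785)).round(4))
E
python3 - <<'E'
from h import *
import pickle
C=pickle.load(open("C1.pkl","rb"));im=cv2.imread("pics/w1.png")
piston(C,im,(420,85,465,222),.0115,0); piston(C,im,(150,80,232,200),.0115,-30)
C,im=snap("wrist","w2"); pickle.dump(C,open("C2.pkl","wb")); print(pose())
E
```

```text
yaw 1.98 len 0.1313 wid 0.0161 o(far) [0.465 0.129] o(button) [0.4592 0.1288]
yaw -30.77 len 0.1273 wid 0.0158 o(far) [ 0.4523 -0.1457] o(button) [ 0.4508 -0.1448]
(array([6.39910315e-01, 1.40434499e-04, 2.50135181e-01]), np.float64(-178.13987705571236))
```

View pics/w2.png

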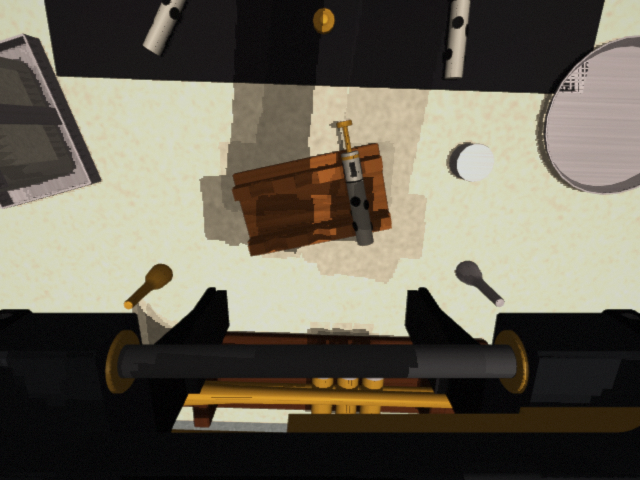

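The view shows the whole cradle, corners near (234,187), (379,144), (391,228) and (250,255). Piston c runs from its button at (344,123) to the barrel end at (365,242).

Run:
```python
from h import *
import pickle
C=pickle.load(open("C2.pkl","rb"));im=cv2.imread("pics/w2.png")
hsv=cv2.cvtColor(im,cv2.COLOR_BGR2HSV)
m=((hsv[...,1]>130)&((hsv[...,0]<16)|(hsv[...,0]>174))).astype(np.uint8); m[:130]=0;m[265:]=0;m[:,:225]=0;m[:,400:]=0
m=cv2.morphologyEx(m,cv2.MORPH_OPEN,np.ones((3,3)))
cs=cv2.findContours(m,0,1)[0]; c=max(cs,key=cv2.contourArea)
h=np.vstack([k for k in cs if cv2.contourArea(k)>80])
for z in (.01,.046):
    w=np.array([onz(C,q,z)[:2] for q in cv2.convexHull(h)[:,0]]).astype(np.float32)
    print(z,cv2.minAreaRect(w), cv2.boxPoints(cv2.minAreaRect(w)).round(4).tolist())
# piston c: grey, low-saturation rows -> midpoints
f=[]
for y in range(184,236,4):
    xs=[x for x in range(335,385) if hsv[y,x,1]<90 and hsv[y,x,2]<150]
    if xs: f.append((y,min(xs),max(xs)))
print(f)
for q in [(344.5,123),(364,242)]: print(onz(C,q,.046))
# dish & grease in same view
```

```text
0.01 ((0.6349555850028992, -0.007067330181598663), (0.09517353773117065, 0.16455157101154327), 13.865278244018555) [[0.5690000057220459, 0.061400000005960464], [0.6085000038146973, -0.09830000251531601], [0.7009000182151794, -0.0754999965429306], [0.6614000201225281, 0.08420000225305557]]
0.046 ((0.6279647350311279, -0.006653226912021637), (0.08662208914756775, 0.1497664898633957), 13.865293502807617) [[0.5680000185966492, 0.05570000037550926], [0.6039000153541565, -0.08969999849796295], [0.6880000233650208, -0.0689999982714653], [0.6521000266075134, 0.07639999687671661]]
[(184, 347, 363), (188, 347, 363), (192, 348, 364), (196, 349, 365), (200, 351, 365), (204, 350, 367), (208, 351, 366), (212, 352, 368), (216, 353, 368), (220, 353, 369), (224, 354, 371), (228, 356, 371), (232, 356, 373)]
[0.55198414 0.02232069 0.046     ]
[0.66825028 0.0490471  0.046     ]
```

Run:
```python
from h import *
import pickle
C=pickle.load(open("C2.pkl","rb"))
a=onz(C,(355,184),.046)[:2];b=onz(C,(364.5,232),.046)[:2];u=(b-a)/np.linalg.norm(b-a)
print("c line yaw",np.degrees(np.arctan2(u[1],u[0])))
ctr=np.array([.635,-.007])
for y in (13.4,13.9):
    y=np.radians(y);ux=np.array([np.cos(y),np.sin(y)]);uy=np.array([-ux[1],ux[0]])
    print("c in cradle y:",((a+b)/2-ctr)@uy)
go((.4515,-.1445,.10),149.2)
```

```text
c line yaw 14.840034765970655
c in cradle y: 0.04842064326475708
c in cradle y: 0.048334956811447095
shift [ 193.  -138.4  150.1] len 281.0 turn 0.57 from [6.399e-01 1.000e-04 2.501e-01] -178.14
```

Emit:
arm_command(series="24.1 -17.3 18.8 0 0;24.1 -17.3 18.8 0 0;24.1 -17.3 18.8 0 0;24.1 -17.3 18.8 0 0;24.1 -17.3 18.8 0 0;24.1 -17.3 18.8 0 0;24.1 -17.3 18.8 0 0;24.1 -17.3 18.8 0 0;0 0 0 0.114 0;0 0 0 0.114 0;0 0 0 0.114 60;0 0 0 0.114 60;0 0 0 0.114 60;0 0 0 0 60;0 0 0 0 60", squeeze=20)

```text
time_s: 3.67
tool_pos: [0.4518, -0.1441, 0.1016]
tool_rot: [179.9, 0.0, 149.5]
force: [0.3, -0.2, 0.4]
grip_width: 0.0682
grasp_force: 0.0
```

Run:
```python
from h import *
C,im=snap("wrist","w3")
for p in [(.4515,-.1445,.0115),(.386,-.1055,.0115),(.492,-.168,.0115)]: print(proj(C,p))
go((.4515,-.1445,.0065),149.2); print(telemetry.get_obs()["qpos"].round(0))
```

```text
[316.44133004 248.37729329]
[316.94480111 138.23669321]
[316.8695126  306.89981906]
shift [ 0.2 -0.5 95. ] len 95.0 turn 0.005 from [ 0.4519 -0.1442  0.1015] 149.46
[-27.   2.  42. 117.  -2.  61.  76.]
```

View pics/w3.png

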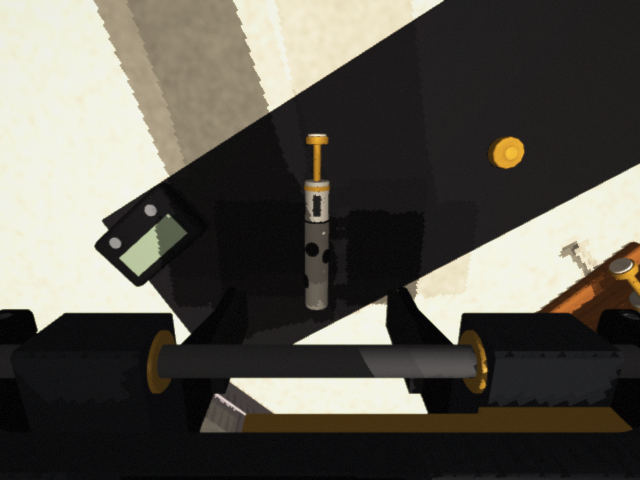

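Piston b sits exactly on the tool's centre line: button (317,138), end (317,309), as predicted. Now I'll grasp it.

Emit:
arm_command(series="0 0 32 0 60;0 0 32 0 60;0 0 25 0 60;0 0 6 0 60;0 0 0 0 60;0 0 0 0 160;0 0 0 0 200;0 0 0 0 220;0 0 0 0 255;0 0 0 0 255;0 0 0 0 255;0 0 0 0 255;0 0 -15 0 255;0 0 -40 0 255;0 0 -40 0 255;0 0 -40 0 255;0 0 0 0 255", squeeze=20)

```text
time_s: 5.13
tool_pos: [0.4572, -0.146, 0.1484]
tool_rot: [179.6, 0.6, 149.3]
force: [2.0, -0.5, 0.1]
grip_width: 0.0014
grasp_force: 0.0
```

Run:
```python
from h import *
y=np.radians(13.7);ux=np.array([np.cos(y),np.sin(y)]);uy=np.array([-ux[1],ux[0]])
g1=np.array([.6346,-.0055])-.046*uy; print("g1",g1)
print(telemetry.get_obs()["grip_width"]); go((*g1,.14),193.7)
C,im=snap("wrist","w4"); print([proj(C,np.r_[g1,z]) for z in (.046,)])
```

```text
g1 [ 0.64549455 -0.05019126]
0.0013935845680899805
shift [-112.9  178.6    8.4] len 211.5 turn -0.775 from [ 0.4572 -0.146   0.1484] 149.27
[array([526.3615073, 367.8068237])]
```

View pics/w4.png

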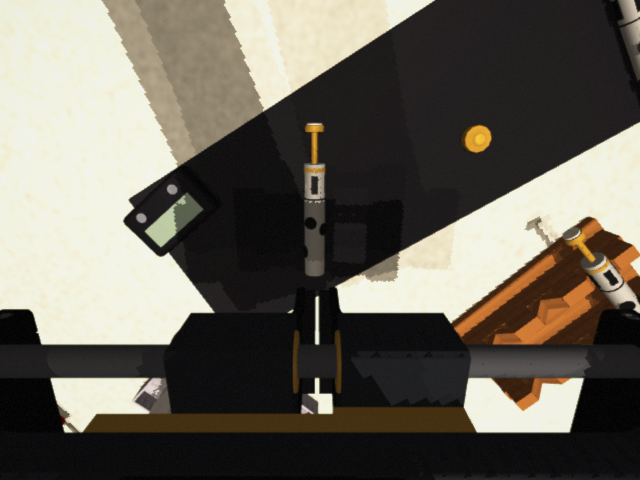

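Missed: the fingers had not finished closing. Piston b is still on the mat (button (315,127), end (315,275)). I'll re-measure and retry with a longer close.

Run:
```python
from h import *
print(pose()); C,im=snap("wrist","w5")
for t in (60,80): piston(C,im,(285,110,345,287),.0115,-30,t)
go((.4515,-.1445,.11),149.2)
```

```text
(array([ 0.45558986, -0.14519591,  0.14527457]), np.float64(149.3140904847853))
yaw -30.74 len 0.1276 wid 0.016 o(far) [ 0.4527 -0.1454] o(button) [ 0.4509 -0.1443]
yaw -30.77 len 0.1266 wid 0.0152 o(far) [ 0.4518 -0.1449] o(button) [ 0.4509 -0.1443]
shift [ 1.9 -1.  32.8] len 32.8 turn 0.002 from [ 0.4537 -0.1446  0.1428] 149.32
```

Emit:
arm_command(series="4 2 30 0 60;0 0 0 0 60;0 0 0 0 60;0 0 0 0 60;0 0 0 0 60;0 0 0 0 60")

```text
time_s: 5.73
tool_pos: [0.4504, -0.1412, 0.1116]
tool_rot: [180.0, 0.0, 149.3]
force: [-0.3, -0.4, 0.5]
grip_width: 0.0327
grasp_force: 0.0
```

Run:
```python
from h import *
print(telemetry.get_obs()["grip_width"],pose()); C,im=snap("wrist","w6")
for t in (60,80): piston(C,im,(285,90,345,312),.0115,-30,t)
go((.4515,-.1445,.0065),149.2)
```

```text
0.032719398473968764 (array([ 0.45039961, -0.14118298,  0.11161955]), np.float64(149.28642669750707))
yaw -30.81 len 0.128 wid 0.0157 o(far) [ 0.4529 -0.1453] o(button) [ 0.4507 -0.1441]
yaw -29.86 len 0.0814 wid 0.0156 o(far) [ 0.4127 -0.1217] o(button) [ 0.451  -0.1436]
shift [ -2.7  -2.3 105.1] len 105.2 turn 0.002 from [ 0.4504 -0.1411  0.1116] 149.29
```

Emit:
arm_command(series="-2.7 -2.3 0 0 60;0 0 0 0 60;0 0 32 0 60;0 0 32 0 60;0 0 32 0 60;0 0 9 0 60;0 0 0 0 60;0 0 0 0 60;0 0 0 0 255;0 0 0 0 255;0 0 0 0 255;0 0 0 0 255;0 0 0 0 255;0 0 0 0 255;0 0 0 0 255;0 0 0 0 255;0 0 0 0 255;0 0 0 0 255;0 0 0 0 255;0 0 0 0 255", squeeze=20)

```text
time_s: 7.45
tool_pos: [0.4511, -0.1442, 0.0061]
tool_rot: [180.0, -0.0, 149.3]
force: [-0.2, -0.9, 1.1]
grip_width: 0.0166
grasp_force: 20.0
```

Emit:
arm_command(series="0 0 -14 0 255;0 0 -40 0 255;0 0 -40 0 255;0 0 -40 0 255;-19.8 30 0 0 255;-19.8 30 0 0 255;-19.8 30 0 0 255;-19.8 30 0 0 255;-19.8 30 0 0 255;-19.8 30 0 0 255;0 0 0 -0.111 255;0 0 0 -0.111 255;0 0 0 -0.111 255;0 0 0 -0.111 255;0 0 0 -0.111 255;0 0 0 -0.111 255;0 0 0 -0.111 255;0 0 0 0 255;0 0 0 0 255;0 0 0 0 255")

```text
time_s: 9.12
tool_pos: [0.645, -0.0502, 0.1398]
tool_rot: [180.0, -0.0, -166.3]
force: [-0.1, 0.5, -0.9]
grip_width: 0.0164
grasp_force: 20.0
```

Run:
```python
from h import *
print(telemetry.get_obs()["grip_width"]); go((.6455,-.0502,.14),193.7)
C,im=snap("wrist","w7")
cv2.imwrite("pics/w7c.png",im[60:360,120:520])
y=np.radians(13.7);ux=np.array([np.cos(y),np.sin(y)]);uy=np.array([-ux[1],ux[0]])
print([proj(C,np.r_[np.array([.6346,-.0055])+a*ux+b*uy,z]).round() for a,b,z in [(-.036,-.08,.046),(-.036,.08,.046),(-.036,-.046,.034),(-.036,0,.034),(-.076,.046,.046)]])
```

```text
0.016391925279056245
shift [-0.5 -0.2 -0.2] len 0.6 turn -0.001 from [ 0.645  -0.0502  0.1398] -166.34
[array([269., 200.]), array([498., 200.]), array([318., 197.]), array([381., 197.]), array([456., 140.])]
```

View pics/w7.png

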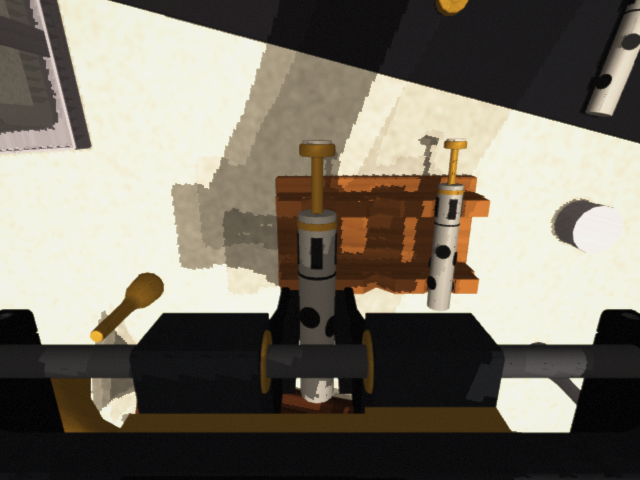

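The cradle is where I predicted it: rail ends about (277,200) and (488,205), centred at 382.5 px against 383.5 predicted, and piston c's button at (456,143). Lowering b into groove 1.

Emit:
arm_command(series="0 0 36 0 255;0 0 36 0 255;0 0 16 0 255;0 0 6 0 255;0 0 4 0 255;0 0 0.8 0 255;0 0 0 0 255;0 0 0 0 255;0 0 0 0 255;0 0 0 0 255")

```text
time_s: 10.0
tool_pos: [0.6459, -0.0502, 0.0423]
tool_rot: [-180.0, 0.1, -166.2]
force: [0.1, 0.5, 0.2]
grip_width: 0.0162
grasp_force: 20.0
```

Emit:
arm_command(series="0 0 1 0 255;0 0 1 0 255;0 0 0 0 255;0 0 0 0 255;0 0 0 0 255")

```text
time_s: 10.42
tool_pos: [0.6459, -0.0493, 0.0408]
tool_rot: [179.9, 0.1, -166.2]
force: [-1.7, 1.8, 7.9]
grip_width: 0.0164
grasp_force: 20.0
```

Contact at the expected height (8 N upward). Releasing, rising and going over piston a.

Emit:
arm_command(series="0 0 -0.5 0 230;0 0 0 0 205;0 0 0 0 185;0 0 0 0 167;0 0 0 0 167;0 0 0 0 167;0 0 0 0 167;0 0 -10 0 167;0 0 -30 0 167;0 0 -35 0 167;0 0 -35 0 100;0 0 0 0 60;0 0 0 0 60;0 0 0 0 60;0 0 0 0 60;0 0 0 0 60")

```text
time_s: 11.75
tool_pos: [0.6442, -0.0499, 0.1483]
tool_rot: [180.0, -0.1, -166.2]
force: [-0.5, -0.0, -1.6]
grip_width: 0.0611
grasp_force: 0.0
```

Run:
```python
from h import *
go((.4592,.129,.11),182)
C,im=snap("wrist","w8")
hsv=cv2.cvtColor(im,cv2.COLOR_BGR2HSV)
y=np.radians(13.7);ux=np.array([np.cos(y),np.sin(y)])
for g in [(.6455,-.0502),(.6237,.0392)]:
    q=proj(C,np.r_[np.array(g)-.076*ux,.046]);x0,y0=(q-25).astype(int)
    m=((hsv[y0:y0+50,x0:x0+50,0]>16)&(hsv[y0:y0+50,x0:x0+50,0]<32)&(hsv[y0:y0+50,x0:x0+50,1]>120)&(hsv[y0:y0+50,x0:x0+50,2]>110))
    p=np.argwhere(m); top=p[p[:,0]<p[:,0].min()+8]; print(q,p.min(0)[::-1]+[x0,y0],top.mean(0)[::-1]+[x0,y0])
```

```text
shift [136.9 218.   38.3] len 260.2 turn 0.206 from [ 0.6442 -0.0499  0.1483] -166.18
[317.35807745 141.36913767] [313 140] [317.08163265 142.65306122]
[450.57608371 141.72309874] [441 143] [451.125      146.19444444]
```

Emit:
arm_command(series="19.6 31.1 5.5 0 60;19.6 31.1 5.5 0 60;19.6 31.1 5.5 0 60;19.6 31.1 5.5 0 60;19.6 31.1 5.5 0 60;19.6 31.1 5.5 0 60;19.3 31.4 5.3 0 60;0 0 0 0.103 60;0 0 0 0.103 60;0 0 0 0 60;0 0 0 0 60;0 0 0 0 60")

```text
time_s: 12.8
tool_pos: [0.4602, 0.1284, 0.1112]
tool_rot: [-180.0, -0.0, -177.9]
force: [0.4, -0.1, -0.6]
grip_width: 0.0662
grasp_force: 0.0
```

Run:
```python
from h import *
print(pose(),telemetry.get_obs()["grip_width"]); C,im=snap("wrist","w9")
for t in (60,100): piston(C,im,(285,90,350,318),.0115,0,t)
go((.4592,.129,.0065),182)
```

```text
(array([0.46022472, 0.12844983, 0.1112392 ]), np.float64(-177.88648950321203)) 0.06621691715308696
yaw 1.54 len 0.1397 wid 0.0483 o(far) [0.4736 0.1285] o(button) [0.4594 0.1281]
yaw -84.77 len 0.0511 wid 0.0392 o(far) [0.4996 0.1499] o(button) [0.5064 0.0757]
shift [  1.1   0.7 104.8] len 104.8 turn 0.001 from [0.4603 0.1284 0.1113] -177.93
```

Aligned. Grasping piston a.

Emit:
arm_command(series="1.1 0.3 32 0 60;0 0 32 0 60;0 0 32 0 60;0 0 8.8 0 60;0 0 0 0 60;0 0 0 0 60;0 0 0 0 255;0 0 0 0 255;0 0 0 0 255;0 0 0 0 255;0 0 0 0 255;0 0 0 0 255;0 0 0 0 255;0 0 0 0 255;0 0 0 0 255;0 0 0 0 255;0 0 0 0 255;0 0 0 0 255;0 0 0 0 255", squeeze=20)

```text
time_s: 14.43
tool_pos: [0.459, 0.1292, 0.0067]
tool_rot: [180.0, 0.0, -178.0]
force: [0.1, -0.3, 0.4]
grip_width: 0.0163
grasp_force: 20.0
```

Run:
```python
from h import *
go((.6346,-.0055,.14),193.7)
```

```text
shift [-170.7 -140.8 -133.3] len 258.4 turn -0.204 from [0.459  0.1292 0.0067] -177.98
```

Emit:
arm_command(series="0 0 -14 0 255;0 0 -40 0 255;0 0 -40 0 255;0 0 -39.3 0 255;-28.5 -23.5 0 0 255;-28.5 -23.5 0 0 255;-28.5 -23.5 0 0 255;-28.5 -23.5 0 0 255;-28.5 -23.5 0 0 255;-28.5 -23.5 0 0 255;0 0 0 -0.102 255;0 0 0 -0.102 255;0 0 0 0 255;0 0 0 0 255;0 0 0 0 255")

```text
time_s: 15.68
tool_pos: [0.6346, -0.0053, 0.1399]
tool_rot: [180.0, -0.0, -166.4]
force: [-0.8, 0.3, -0.4]
grip_width: 0.0163
grasp_force: 20.0
```

Run:
```python
from h import *
go((.6346,-.0055,.0415),193.7)
```

```text
shift [ 0.  -0.2 98.4] len 98.4 turn -0.002 from [ 0.6346 -0.0053  0.1399] -166.4
```

Emit:
arm_command(series="0 0 36 0 255;0 0 36 0 255;0 0 16 0 255;0 0 6 0 255;0 0 4 0 255;0 0 1 0 255;0 0 0 0 255;0 0 0.8 0 255;0 0 0.5 0 255;0 0 0 0 255;0 0 0 0 255")

```text
time_s: 16.6
tool_pos: [0.6361, -0.0052, 0.0423]
tool_rot: [180.0, 0.2, -166.3]
force: [-3.5, 2.1, 7.3]
grip_width: 0.0161
grasp_force: 20.0
```

Emit:
arm_command(series="0 0 -0.5 0 230;0 0 0 0 205;0 0 0 0 185;0 0 0 0 167;0 0 0 0 167;0 0 0 0 167;0 0 0 0 167;0 0 -10 0 167;0 0 -30 0 167;0 0 -40 0 167;0 0 -40 0 100;0 0 -40 0 60;0 0 -40 0 0;0 0 0 0 0;0 0 0 0 0;0 0 0 0 0")

```text
time_s: 17.93
tool_pos: [0.6346, -0.0058, 0.2403]
tool_rot: [180.0, 0.0, -166.3]
force: [-0.8, -0.8, -0.3]
grip_width: 0.0622
grasp_force: 0.0
```

Run:
```python
from h import *
print(pose())
C,im=snap("wrist","w10")
T,tm=snap("top","t2");S,sm=snap("scene","s2")
a=cv2.resize(sm[160:220,215:275],(300,300),interpolation=cv2.INTER_CUBIC)
b=cv2.resize(tm[225:285,415:475],(300,300),interpolation=cv2.INTER_CUBIC)
c=cv2.resize(sm[245:345,235:370],(405,300),interpolation=cv2.INTER_CUBIC)
r=im[60:360,180:560]
o=np.zeros((600,800,3),np.uint8);o[:300,:300]=a;o[:300,300:600]=b;o[300:,:380]=r;o[300:,390:795]=c
cv2.imwrite("pics/z2.png",o)
```

```text
(array([ 0.63464995, -0.00577665,  0.24031496]), np.float64(-166.30092901062068))
```

View pics/z2.png

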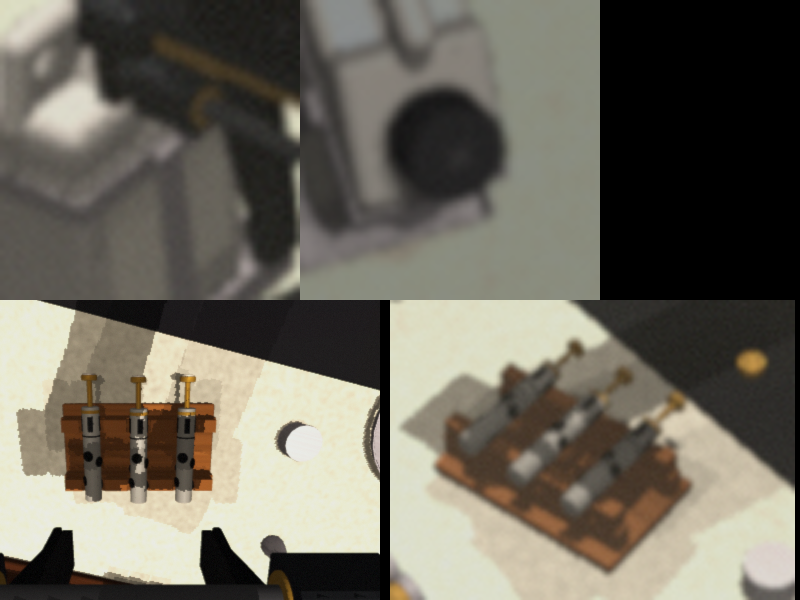

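All three pistons lie in the grooves with buttons towards the robot. Next, the cap.

Emit:
arm_command(series="0 0 -20 0 0;0 0 -20 0 0;19.7 -31.7 -2.2 0 0;19.7 -31.7 -2.2 0 0;19.7 -31.7 -2.2 0 0;19.7 -31.7 -2.2 0 0;19.7 -31.7 -2.2 0 0;19.7 -31.7 -2.2 0 0;19.7 -31.7 -2.2 0 0;19.7 -31.7 -2.2 0 0;19.7 -31.7 -2.2 0 0;0 0 0 0 0;0 0 0 0 0;0 0 0 0 0;0 0 0 0 0")

```text
time_s: 19.33
tool_pos: [0.5311, -0.3229, 0.2989]
tool_rot: [179.9, -0.0, -166.1]
force: [0.2, -0.8, -0.1]
grip_width: 0.087
grasp_force: 0.0
```

Run:
```python
from h import *
import pickle
T=cam("top");S=cam("scene")
a,b=onz(T,(398.4,226.5),.012),onz(T,(414,279),.012); d=a-b; print("tray yaw",np.degrees(np.arctan2(d[1],d[0])),np.linalg.norm(d),a,b)
print(pose())
C,im=snap("wrist","w11"); pickle.dump(C,open("C11.pkl","wb"))
def blob(im,roi,thr):
    x0,y0,x1,y1=roi; m=(im[y0:y1,x0:x1].max(2)<thr).astype(np.uint8); m=cv2.morphologyEx(m,cv2.MORPH_OPEN,np.ones((3,3)))
    c=max(cv2.findContours(m,0,1)[0],key=cv2.contourArea); M=cv2.moments(c)
    return np.array([M["m10"],M["m01"]])/M["m00"]+[x0,y0],cv2.contourArea(c),cv2.fitEllipse(c)
t=cv2.imread("pics/top0.png");s=cv2.imread("pics/scene0.png")
ct=blob(t,(425,235,465,275),50);cs=blob(s,(222,140,262,168),75);print(ct,cs)
print(tri(T,ct[0],S,cs[0]))
p,e=tri(T,ct[0],S,cs[0]); q=proj(C,p); print("expect in wrist",q)
cv2.imwrite("pics/w11c.png",im[:360])
```

```text
tray yaw 16.254313292197445 0.14351962034826804 [ 0.61864027 -0.24216825  0.012     ] [ 0.4808573  -0.28233957  0.012     ]
(array([ 0.53106031, -0.32291916,  0.2988993 ]), np.float64(-166.13905465553694))
(array([443.28300095, 253.7640076 ]), 351.0, ((18.268474578857422, 18.802040100097656), (21.161088943481445, 21.419260025024414), 112.97660827636719)) (array([242.07213364, 155.33105543]), 219.5, ((20.120437622070312, 15.327649116516113), (14.712410926818848, 19.77701759338379), 106.14496612548828))
(array([ 0.52974656, -0.32287355,  0.1744869 ]), np.float64(0.003147572067858317))
expect in wrist [317.98402692 234.47987044]
```

View pics/w11c.png

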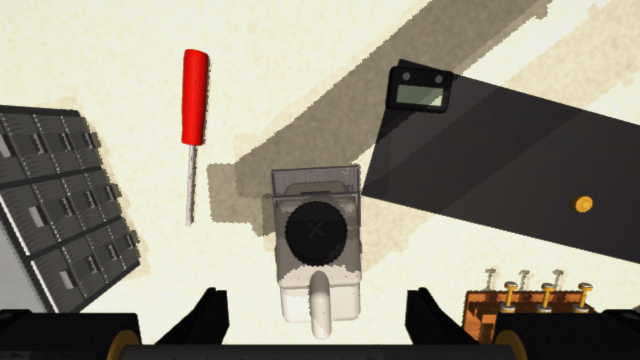

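The wrist view shows the cap as a dark disc at about (317,232), with the handle behind it (320,300) and the tray nearly square to the image. I'll fit the disc.

Run:
```python
from h import *
import pickle
C=pickle.load(open("C11.pkl","rb"));im=cv2.imread("pics/w11.png")
m=(im[190:275,278:355].max(2)<70).astype(np.uint8);m=cv2.morphologyEx(m,cv2.MORPH_OPEN,np.ones((5,5)))
c=max(cv2.findContours(m,0,1)[0],key=cv2.contourArea)
print(cv2.boundingRect(c),cv2.fitEllipse(c))
e=cv2.fitEllipse(c); w=min(e[1]); 
u=np.array(e[0])+[278,190]; Z=C[0][0,0]*.048/(w-1 if 0 else w)
d=np.linalg.solve(C[0],[u[0],u[1],1]); P=C[1]+C[2]@(d*Z); print("disc centre by size",P,u,Z)
T=cam("top");S=cam("scene")
y=np.radians(16);n=np.array([-.5*np.cos(y),-.5*np.sin(y),.866])
mid=np.array([.5297,-.3229,.1745]); print("tri top centre",mid+.015*n)
for nm,Q in (("mid ray top",(443.28,253.76)),):
    print(tri(T,Q,C,u))
# tray edges in wrist
g=cv2.cvtColor(im,cv2.COLOR_BGR2GRAY)[160:330,255:375]
L=cv2.HoughLinesP(cv2.Canny(g,40,120),1,np.pi/360,25,minLineLength=25,maxLineGap=6)
for l in L[:,0]:
    a=onz(C,l[:2]+[255,160],.1)[:2];b=onz(C,l[2:]+[255,160],.1)[:2];v=b-a
    print((l+[255,160,255,160]).tolist(),round(np.degrees(np.arctan2(v[1],v[0]))%90,1))
```

```text
(7, 11, 62, 64) ((37.878326416015625, 42.72547912597656), (61.708824157714844, 64.20519256591797), 174.7346649169922)
disc centre by size [ 0.52586439 -0.32557219  0.18480003] [315.87832642 232.72547913] 0.286472269764788
tri top centre [ 0.52249054 -0.32496728  0.18749   ]
(array([ 0.53015874, -0.32401276,  0.16670557]), np.float64(0.0015621564534807333))
[360, 313, 360, 281] 15.9
[271, 169, 275, 243] 14.9
[360, 227, 360, 179] 15.9
[272, 169, 350, 165] 16.8
[329, 196, 367, 196] 13.9
[362, 188, 370, 160] 90.0
[270, 171, 322, 169] 16.1
[255, 198, 328, 195] 16.2
[357, 183, 357, 208] 15.8
[281, 278, 284, 319] 16.1
[331, 192, 362, 190] 17.6
[279, 287, 308, 285] 18.2
[329, 282, 331, 323] 17.0
[277, 279, 283, 318] 20.1
[354, 308, 354, 283] 15.7
[309, 181, 340, 180] 15.7
[300, 192, 329, 190] 17.8
[273, 194, 301, 194] 13.9
[353, 210, 353, 184] 15.6
[274, 175, 277, 208] 17.1
[300, 265, 344, 265] 13.9
[262, 236, 262, 195] 11.3
```

Emit:
arm_command(series="0 0 0 0.1234 0;0 0 0 0.1234 0;0 0 0 0.1234 0;0 0 0 0.1234 0;0 0 0 0.1234 0;0 0 0 0.1234 0;0 0 0 0.1234 0;0 0 0 0.1234 0;0 0 0 0.1234 0;0 0 0 0.1234 0;0 0 0 0.1234 0;0 0 0 0.1234 0;0 0 0 0.1234 0;0 0 0 0.1234 0;0 0 0 0.1234 0;0 0 0 0.1234 0;0 0 0 0.1234 0;0 0 0 0.1234 0;0 0 0 0.1234 0;0 0 0 0.1234 0")

```text
time_s: 21.05
tool_pos: [0.5312, -0.323, 0.2995]
tool_rot: [-180.0, -0.0, 52.1]
force: [-0.9, 1.2, 0.9]
grip_width: 0.0871
grasp_force: 0.0
```

Emit:
arm_command(series="0 0 0 0.1234 0;0 0 0 0.1234 0;0 0 0 0.1234 0;0 0 0 0.1234 0;0 0 0 0.1234 0;0 0 0 0.1234 0;0 0 0 0.1234 0;0 0 0 0.1234 0;0 0 0 0 0;0 0 0 0 0;0 0 0 0 0")

```text
time_s: 21.97
tool_pos: [0.5307, -0.324, 0.2998]
tool_rot: [-180.0, 0.0, -4.0]
force: [-0.1, -0.3, -0.3]
grip_width: 0.087
grasp_force: 0.0
```

Run:
```python
from h import *
go((.5312,-.3231,.163),-4); print(telemetry.get_obs()["qpos"].round(0),telemetry.get_obs()["wrist_torque"])
```

```text
shift [  0.4  -1.  136.8] len 136.8 turn 0.0 from [ 0.5307 -0.324   0.2998] -3.99
[-21.  25.  69.  82. -23.  89. -47.] [-0.0329047   0.17044769 -0.01061535]
```

Emit:
arm_command(series="0 -1 34 0 0;0 0 34 0 0;0 0 34 0 0;0 0 24 0 0;0 0 10 0 0;0 0 0 0 0;0 0 0 0 0;0 0 0 0 255;0 0 0 0 255;0 0 0 0 255;0 0 0 0 255;0 0 0 0 255;0 0 0 0 255;0 0 0 0 255;0 0 0 0 255;0 0 0 0 255;0 0 0 0 255;0 0 0 0 255;0 0 0 0 255", squeeze=50)

```text
time_s: 23.55
tool_pos: [0.5303, -0.324, 0.1641]
tool_rot: [-180.0, -0.0, -4.3]
force: [-0.9, -0.1, 2.2]
grip_width: 0.0501
grasp_force: 49.7
```

Run:
```python
from h import *
s=telemetry.get_obs();print(s["grip_width"],s["grasp_force"],s["force"],s["wrist_torque"],s["qpos"].round(0)); go((.5312,-.3231,.163),-4)
```

```text
0.050073193987099036 49.727644065244476 [-0.86090351 -0.14311221  2.18514053] [ 0.08197074  0.30950723 -0.01828878] [-20.  29.  66.  94. -27.  75. -44.]
shift [ 0.9 -0.9  1.1] len 1.7 turn -0.005 from [ 0.5303 -0.324   0.1641] -4.26
```

Emit:
arm_command(series="1.2 -0.4 2.2 0 255;1.2 -0.4 2.2 0 255;1.2 -0.4 2.2 0 255;0 0 0 0 255;0 0 0 0 255;0 0 0 0 255", squeeze=60)

```text
time_s: 24.05
tool_pos: [0.5328, -0.3234, 0.1582]
tool_rot: [-179.9, 0.1, -4.2]
force: [-5.7, -0.3, 9.0]
grip_width: 0.0477
grasp_force: 60.1
```

```bash
cat >> h.py <<'E'
def st():
    s=telemetry.get_obs(); y=np.radians(16);n=np.array([-.5*np.cos(y),-.5*np.sin(y),.866]); M=np.array([.5303,-.324,.1641])
    print("w",s["grip_width"].round(4),"gf",round(s["grasp_force"],1),"F",s["force"].round(1),"axial",round(s["force"]@n,1),"T",s["wrist_torque"].round(2),"T.n",round(s["wrist_torque"]@n,2),"sink mm",((M-s["tool_pos"])@n*1000).round(1),"off",((s["tool_pos"]-M)*1000).round(1),"yaw",round(s["tool_rot"][2],1),"t",s["time_s"],s["qpos"].round(0))
E
python3 -c "from h import *;st()"
```

```text
Traceback (most recent call last):
  File "h.py", line 42, in st
    print("w",s["grip_width"].round(4),"gf",round(s["grasp_force"],1),"F",s["force"].round(1),"axial",round(s["force"]@n,1),"T",s["wrist_torque"].round(2),"T.n",round(s["wrist_torque"]@n,2),"sink mm",((M-s["tool_pos"])@n*1000).round(1),"off",((s["tool_pos"]-M)*1000).round(1),"yaw",round(s["tool_rot"][2],1),"t",s["time_s"],s["qpos"].round(0))
              ^^^^^^^^^^^^^^^^^^^^^
AttributeError: 'float' object has no attribute 'round'
```

Emit:
arm_command(series="0.8 -0.3 1.3 0 255;0 0 0 0 255;0 0 0 -0.117 255;0 0 0 -0.117 255;0 0 0 -0.117 255;0 0 0 0 255;0 0 0 0 255")

```text
time_s: 24.63
tool_pos: [0.5335, -0.3235, 0.1575]
tool_rot: [-179.9, 0.0, 15.8]
force: [-6.4, 3.4, 12.5]
grip_width: 0.0476
grasp_force: 59.3
```

```bash
sed -i 's/s\["grip_width"\].round(4)/round(s["grip_width"],4)/' h.py; python3 -c "from h import *;st()"
```

```text
w 0.0476 gf 59.3 F [-6.4  3.4 12.5] axial 13.5 T [ 0.43  1.36 -0.2 ] T.n -0.57 sink mm 7.3 off [ 3.2  0.5 -6.6] yaw 15.8 t 24.6333 [-17.  27.  61.  94. -25.  74. -26.]
```

Emit:
arm_command(series="0 0 0 -0.117 255;0 0 0 -0.117 255;0 0 0 -0.117 255;0 0 0 0 255;0 0 0 0 255")

```text
time_s: 25.05
tool_pos: [0.5335, -0.3232, 0.1571]
tool_rot: [-179.9, 0.0, 35.9]
force: [-6.3, 4.1, 10.5]
grip_width: 0.0478
grasp_force: 59.9
```

```bash
python3 -c "from h import *;st()"
```

```text
w 0.0478 gf 59.9 F [-6.3  4.1 10.5] axial 11.6 T [ 0.04  1.13 -0.53] T.n -0.64 sink mm 7.7 off [ 3.2  0.8 -7. ] yaw 35.9 t 25.05 [-15.  25.  56.  94. -22.  73.  -8.]
```

Emit:
arm_command(series="0 0 0 0 70;0 0 0 0 70;0 0 0 0 70;-4.3 -1.6 -7.9 0 70;0 0 0 0.117 70;0 0 0 0.117 70;0 0 0 0.117 70;0 0 0 0.117 70;0 0 0 0.117 70;0 0 0 0.117 70;0 0 0 0 70;0 0 0 0 255;0 0 0 0 255;0 0 0 0 255;0 0 0 0 255;0 0 0 0 255;0 0 0 0 255;0 0 0 0 255;0 0 0 0 255")

```text
time_s: 26.63
tool_pos: [0.5303, -0.3241, 0.164]
tool_rot: [180.0, -0.0, -4.3]
force: [-0.7, -0.8, 0.2]
grip_width: 0.0498
grasp_force: 59.9
```

```bash
python3 -c "from h import *;st()"
```

```text
w 0.0498 gf 59.9 F [-0.7 -0.8  0.2] axial 0.7 T [-0.11  0.23 -0.03] T.n -0.0 sink mm 0.1 off [-0.  -0.1 -0.1] yaw -4.3 t 26.6333 [-20.  29.  65.  94. -27.  75. -44.]
```

Same start pose again. Second stroke: press and turn.

Emit:
arm_command(series="1.5 -0.5 2.6 0 255;1.5 -0.5 2.6 0 255;1.4 -0.5 2.7 0 255;0 0 0 0 255;0 0 0 0 255;0 0 0 -0.117 255;0 0 0 -0.117 255;0 0 0 -0.117 255;0 0 0 0 255")

```text
time_s: 27.38
tool_pos: [0.5341, -0.3233, 0.1576]
tool_rot: [-180.0, -0.0, 16.1]
force: [-4.8, 2.2, 10.5]
grip_width: 0.0475
grasp_force: 59.3
```

```bash
python3 -c "from h import *;st()"
```

```text
w 0.0475 gf 59.3 F [-4.8  2.2 10.5] axial 11.1 T [ 0.2   1.06 -0.16] T.n -0.38 sink mm 7.6 off [ 3.8  0.7 -6.5] yaw 16.1 t 27.3833 [-17.  27.  60.  94. -24.  74. -26.]
```

Emit:
arm_command(series="0 0 0 -0.117 255;0 0 0 -0.117 255;0 0 0 -0.117 255;0 0 0 0 255;0 0 0 0 255")

```text
time_s: 27.8
tool_pos: [0.5339, -0.323, 0.1585]
tool_rot: [-179.9, -0.1, 35.8]
force: [-10.3, 6.9, 15.9]
grip_width: 0.047
grasp_force: 60.0
```

```bash
python3 -c "from h import *;st()"
```

```text
w 0.047 gf 60.0 F [-10.3   6.9  15.9] axial 17.8 T [ 0.28  1.4  -0.84] T.n -1.05 sink mm 6.7 off [ 3.6  1.  -5.6] yaw 35.8 t 27.8 [-14.  25.  56.  93. -22.  73.  -9.]
```

Emit:
arm_command(series="0 0 0 0 70;0 0 0 0 70;0 0 0 0 70;-4.3 -1.6 -7.9 0 70;0 0 0 0.117 70;0 0 0 0.117 70;0 0 0 0.117 70;0 0 0 0.117 70;0 0 0 0.117 70;0 0 0 0.117 70;0 0 0 0 70;0 0 0 0 255;0 0 0 0 255;0 0 0 0 255;0 0 0 0 255;0 0 0 0 255;0 0 0 0 255;0 0 0 0 255;0 0 0 0 255")

```text
time_s: 29.38
tool_pos: [0.5304, -0.3242, 0.164]
tool_rot: [180.0, -0.0, -4.3]
force: [-0.8, -0.1, 1.4]
grip_width: 0.0495
grasp_force: 57.9
```

Emit:
arm_command(series="1.5 -0.5 2.6 0 255;1.5 -0.5 2.6 0 255;1.4 -0.5 2.7 0 255;0 0 0 0 255;0 0 0 0 255;0 0 0 -0.117 255;0 0 0 -0.117 255;0 0 0 -0.117 255;0 0 0 0 255")

```text
time_s: 30.13
tool_pos: [0.5337, -0.3232, 0.1574]
tool_rot: [-179.9, 0.0, 16.1]
force: [-5.8, 2.6, 9.6]
grip_width: 0.0476
grasp_force: 59.3
```

```bash
python3 -c "from h import *;st()"
```

```text
w 0.0476 gf 59.3 F [-5.8  2.6  9.6] axial 10.7 T [ 0.33  1.27 -0.17] T.n -0.48 sink mm 7.6 off [ 3.4  0.8 -6.7] yaw 16.1 t 30.1333 [-17.  27.  60.  94. -24.  74. -27.]
```

Emit:
arm_command(series="0 0 0 -0.117 255;0 0 0 -0.117 255;0 0 0 -0.117 255;0 0 0 0 255;0 0 0 0 255")

```text
time_s: 30.55
tool_pos: [0.5334, -0.323, 0.1576]
tool_rot: [-179.8, -0.0, 35.8]
force: [-8.7, 6.7, 13.0]
grip_width: 0.0476
grasp_force: 60.0
```

```bash
python3 -c "from h import *;st()"
```

```text
w 0.0476 gf 60.0 F [-8.7  6.7 13. ] axial 14.5 T [ 0.29  1.39 -0.72] T.n -0.95 sink mm 7.2 off [ 3.1  1.  -6.5] yaw 35.8 t 30.55 [-14.  25.  56.  93. -21.  73.  -9.]
```

Emit:
arm_command(series="-2.2 -0.8 -4 0 255;-2.2 -0.8 -4 0 255;0 0 0 0 255;0 0 0 0 255;-1.4 -0.5 -2.6 0 255;0 0 0 0 255;0 0 0 0 255")

```text
time_s: 31.13
tool_pos: [0.5321, -0.3233, 0.1605]
tool_rot: [179.8, -0.0, 36.0]
force: [16.4, -7.5, -35.9]
grip_width: 0.0475
grasp_force: 60.9
```

```bash
python3 -c "from h import *;st()"
```

```text
w 0.0475 gf 60.9 F [ 16.4  -7.5 -35.9] axial -37.9 T [-2.39 -3.94 -0.49] T.n 1.26 sink mm 4.1 off [ 1.8  0.7 -3.6] yaw 36.0 t 31.1333 [-15.  24.  56.  94. -21.  73.  -9.]
```

Emit:
arm_command(series="1.4 0.5 2.6 0 255;0 0 0 0 255;0 0 0 0 70;0 0 0 0 70;0 0 0 0 70;0 0 -5 0 70;0 0 0 0.117 70;0 0 0 0.117 70;0 0 0 0.117 70;0 0 0 0.117 70;0 0 0 0.117 70;0 0 0 0.117 70;0 0 0 0 70;0 0 0 0 255;0 0 0 0 255;0 0 0 0 255;0 0 0 0 255;0 0 0 0 255;0 0 0 0 255;0 0 0 0 255")

```text
time_s: 32.8
tool_pos: [0.5304, -0.3244, 0.1694]
tool_rot: [-180.0, -0.0, -4.3]
force: [-0.2, 0.6, 2.6]
grip_width: 0.0489
grasp_force: 58.2
```

Emit:
arm_command(series="1.5 -0.5 2.6 0 255;1.5 -0.5 2.6 0 255;1.4 -0.5 2.7 0 255;0.3 -0.1 0.5 0 255;0 0 0 0 255;0 0 0 -0.1 255;0 0 0 -0.1 255;0 0 0 0 255;0 0 0 0 255")

```text
time_s: 33.55
tool_pos: [0.5335, -0.3245, 0.1653]
tool_rot: [-179.9, 0.0, 7.1]
force: [-12.3, 5.4, 28.7]
grip_width: 0.0482
grasp_force: 59.1
```

```bash
python3 -c "from h import *;st()"
```

```text
w 0.0482 gf 59.1 F [-12.3   5.4  28.7] axial 30.0 T [1.35 2.78 0.08] T.n -0.97 sink mm 0.5 off [ 3.2 -0.5  1.2] yaw 7.1 t 33.55 [-18.  27.  62.  93. -25.  75. -35.]
```

Emit:
arm_command(series="0 0 0 -0.1 255;0 0 0 -0.1 255;0 0 0 -0.1 255;0 0 0 0 255;0 0 0 0 255")

```text
time_s: 33.97
tool_pos: [0.535, -0.3229, 0.1626]
tool_rot: [-179.9, -0.1, 24.4]
force: [-6.2, 5.1, 14.2]
grip_width: 0.0473
grasp_force: 59.7
```

```bash
python3 -c "from h import *;st()"
```

```text
w 0.0473 gf 59.7 F [-6.2  5.1 14.2] axial 14.6 T [ 0.39  1.14 -0.37] T.n -0.66 sink mm 3.7 off [ 4.7  1.1 -1.5] yaw 24.4 t 33.9667 [-15.  26.  58.  93. -23.  74. -20.]
```

Emit:
arm_command(series="0 0 0 -0.1 255;0 0 0 -0.1 255;0 0 0 -0.1 255;0 0 0 0 255;0 0 0 0 255")

```text
time_s: 34.38
tool_pos: [0.5348, -0.3216, 0.1628]
tool_rot: [-179.8, -0.2, 41.5]
force: [-9.5, 9.1, 17.2]
grip_width: 0.0477
grasp_force: 62.0
```

```bash
python3 -c "from h import *;st()"
```

```text
w 0.0477 gf 62.0 F [-9.5  9.1 17.2] axial 18.2 T [ 0.86  1.29 -0.87] T.n -1.34 sink mm 3.6 off [ 4.5  2.4 -1.3] yaw 41.5 t 34.3833 [-13.  24.  54.  93. -20.  73.  -4.]
```

Emit:
arm_command(series="0 0 0 -0.1 255;0 0 0 -0.1 255;0 0 0 0 255;0 0 0 0 255")

```text
time_s: 34.72
tool_pos: [0.5345, -0.3203, 0.162]
tool_rot: [-179.7, -0.3, 53.0]
force: [-10.2, 11.8, 14.5]
grip_width: 0.0486
grasp_force: 61.3
```

```bash
python3 -c "from h import *;st()"
```

```text
w 0.0486 gf 61.3 F [-10.2  11.8  14.5] axial 15.8 T [ 1.2   1.13 -0.91] T.n -1.52 sink mm 4.3 off [ 4.2  3.7 -2.1] yaw 53.0 t 34.7167 [-12.  23.  52.  93. -19.  73.   6.]
```

Emit:
arm_command(series="-1.9 -1.4 -4 0 255;-1.9 -1.4 -4 0 255;0 0 0 0 255;0 0 0 0 255;-1.2 -0.8 -2.6 0 255;0 0 0 0 255;0 0 0 0 255")

```text
time_s: 35.3
tool_pos: [0.533, -0.3207, 0.1651]
tool_rot: [179.9, -0.2, 53.2]
force: [13.3, -1.3, -30.3]
grip_width: 0.0496
grasp_force: 62.1
```

```bash
python3 -c "from h import *;st()"
```

```text
w 0.0496 gf 62.1 F [ 13.3  -1.3 -30.3] axial -32.4 T [-1.03 -3.89 -0.49] T.n 0.61 sink mm 0.9 off [2.7 3.3 1. ] yaw 53.2 t 35.3 [-12.  23.  52.  93. -19.  73.   6.]
```

Emit:
arm_command(series="1.2 0.8 2.6 0 255;0 0 0 0 255;0 0 0 0 60;0 0 0 0 60;0 0 0 0 60;0 0 0 0 60;0 0 -40 0 60;0 0 -40 0 60;0 0 -40 0 60;0 0 -12 0 60;0 0 0 0 60;0 0 0 0 60;0 0 0 0 60")

```text
time_s: 36.38
tool_pos: [0.5301, -0.3241, 0.2994]
tool_rot: [-179.9, 0.0, 53.0]
force: [-0.1, -1.0, -0.4]
grip_width: 0.0661
grasp_force: 0.0
```

```bash
cat >> h.py <<'E'
TOP=np.array([.524,-.3252,.187])
def rect(C,im,P=TOP,half=.03,N=240):
    """rectified image of the cap's top plane; columns = can y axis (left is +y), rows = can x"""
    y=np.radians(16);ex=np.array([np.cos(y),np.sin(y),0]);ey=np.array([-ex[1],ex[0],0]);n=-.5*ex+.866*np.array([0,0,1]);et=np.cross(ey,n)
    g=np.linspace(-half,half,N); src=np.array([[-half,-half],[half,-half],[half,half],[-half,half]])
    px=np.float32([proj(C,P+a*et+b*ey) for a,b in src]); dst=np.float32([[0,0],[N,0],[N,N],[0,N]])
    return cv2.warpPerspective(im,cv2.getPerspectiveTransform(px,dst),(N,N),flags=cv2.INTER_CUBIC)
def xang(A):
    """angle (deg mod 90) of the X on the rectified top; (a,b) axes = (et,ey): positive = anticlockwise from above"""
    g=cv2.cvtColor(A,cv2.COLOR_BGR2GRAY).astype(float); N=len(g); i=np.arange(N)-N/2+.5; X,Y=np.meshgrid(i,i); r=np.hypot(X,Y); t=np.arctan2(Y,X)
    m=(r<60)&(r>12); gg=g-cv2.GaussianBlur(g,(0,0),25); z4=(gg[m]*np.exp(4j*t[m])).sum()/np.abs(gg[m]).sum()
    return np.degrees(np.angle(z4))/4,np.degrees(np.angle(-z4))/4,abs(z4)
E
python3 - <<'E'
from h import *
import pickle
print(pose())
C,im=snap("wrist","w12"); pickle.dump(C,open("C12.pkl","wb"))
C0=pickle.load(open("C11.pkl","rb"));i0=cv2.imread("pics/w11.png")
for k,(c,i) in enumerate([(C0,i0),(C,im)]):
    A=rect(c,i);g=cv2.cvtColor(A,cv2.COLOR_BGR2GRAY)
    m=(g<75).astype(np.uint8);b=max(cv2.findContours(m,0,1)[0],key=cv2.contourArea)
    print(cv2.minEnclosingCircle(b),cv2.fitEllipse(b),xang(A),np.percentile(g[90:150,90:150],[1,50,99]))
    cv2.imwrite(f"pics/r{k}.png",A)
# polar profile of the mean grey
for k in (0,1):
    g=cv2.imread(f"pics/r{k}.png",0); P=cv2.warpPolar(g,(90,72),(120,120),90,cv2.WARP_POLAR_LINEAR)
    print(P[:,15:45].mean(1).round().astype(int).tolist())
E
```

```text
(array([ 0.53010706, -0.32405827,  0.29940207]), np.float64(53.01536673117954))
((84.49779510498047, 116.0), 143.5127410888672) ((102.68118286132812, 116.48448944091797), (230.6126251220703, 236.35638427734375), 167.8726806640625) (np.float64(-34.00682855903803), np.float64(10.993171440961971), np.float64(0.056499262655101565)) [15. 19. 29.]
((141.5, 134.5), 127.72049713134766) ((139.59744262695312, 122.75153350830078), (201.39666748046875, 240.72813415527344), 117.76414489746094) (np.float64(-37.329993247733114), np.float64(7.6700067522668895), np.float64(0.03987514568537992)) [13. 16. 25.]
[18, 18, 17, 18, 18, 18, 18, 18, 18, 19, 20, 20, 21, 20, 20, 18, 17, 17, 18, 17, 17, 18, 18, 17, 17, 17, 16, 17, 18, 19, 23, 25, 26, 24, 22, 22, 21, 20, 20, 19, 19, 18, 19, 23, 25, 25, 24, 20, 18, 17, 18, 18, 17, 18, 18, 19, 19, 20, 21, 22, 22, 22, 21, 19, 18, 17, 17, 18, 17, 17, 18, 18]
[15, 16, 16, 15, 15, 15, 15, 14, 14, 14, 14, 14, 14, 15, 15, 15, 16, 15, 15, 15, 16, 15, 15, 14, 15, 15, 16, 15, 16, 18, 19, 20, 20, 20, 19, 18, 18, 18, 17, 18, 20, 24, 25, 23, 20, 20, 19, 19, 19, 19, 20, 21, 21, 20, 19, 16, 16, 15, 15, 15, 15, 14, 14, 14, 14, 14, 14, 15, 15, 14, 15, 16]
```

Run:
```python
from h import *
for k in (0,1):
    g=cv2.GaussianBlur(cv2.imread(f"pics/r{k}.png",0),(0,0),2).astype(float)
    d=g-cv2.GaussianBlur(g,(0,0),14); Y,X=np.mgrid[:240,:240]; c=(120,120) if k==0 else (140,122)
    d[np.hypot(X-c[0],Y-c[1])>62]=0
    m=(d>2.5).astype(np.uint8)
    n,l,s,ce=cv2.connectedComponentsWithStats(m); print(k,[(s[i,4],ce[i].round().tolist()) for i in range(1,n) if s[i,4]>60])
    L=cv2.HoughLines(m*255,1,np.pi/90,30)
    out=[]
    for r,t in L[:,0]:
        if all(abs((np.degrees(t)-b+90)%180-90)>20 for _,b in out): out.append((float(r),float(np.degrees(t))))
        if len(out)==3:break
    print(out)
```

```text
0 [(np.int32(985), [114.0, 115.0])]
[(160.0, 48.0), (0.0, 135.99998474121094), (-61.0, 156.0)]
1 [(np.int32(776), [111.0, 113.0]), (np.int32(105), [87.0, 101.0])]
[(139.0, 21.999998092651367), (54.0, 115.99999237060547), (142.0, 79.99999237060547)]
```

Emit:
arm_command(series="0 0 0 0.117 60;0 0 0 0.117 60;0 0 0 0.117 60;0 0 0 0.117 60;0 0 0 0.117 60;0 0 0 0.117 60;0 0 0 0.117 60;0 0 0 0.117 60;0 0 0 0.117 60;0 0 0 0.117 60;0 0 35 0 60;0 0 40 0 60;0 0 40 0 60;0 0 15 0 60;0 0 0 0 60;0 0 0 0 60;0 0 0 0 60")

```text
time_s: 37.85
tool_pos: [0.531, -0.325, 0.1717]
tool_rot: [180.0, -0.1, -14.0]
force: [-0.1, -0.0, 0.7]
grip_width: 0.0667
grasp_force: 0.0
```

```bash
python3 -c "from h import *;st();go((.5308,-.3236,.168),-14)"
```

```text
w 0.0667 gf 0.0 F [-0.1 -0.   0.7] axial 0.6 T [-0.01  0.12 -0.02] T.n -0.03 sink mm -6.3 off [ 0.7 -1.   7.6] yaw -14.0 t 37.85 [-19.  27.  63.  93. -25.  75. -56.]
shift [-0.6 -1.3  3.7] len 3.9 turn -0.0 from [ 0.531  -0.325   0.1717] -14.02
```

Emit:
arm_command(series="-0.6 -1.3 3.5 0 60;0 0 0 0 255;0 0 0 0 255;0 0 0 0 255;0 0 0 0 255;0 0 0 0 255;0 0 0 0 255;0 0 0 0 255;0 0 0 0 255;0 0 0 0 255;1.3 -0.75 2.6 0 255;1.3 -0.75 2.6 0 255;1.3 -0.75 2.6 0 255;0 0 0 0 255;0 0 0 0 255")

```text
time_s: 39.1
tool_pos: [0.5318, -0.3231, 0.1652]
tool_rot: [-179.9, 0.2, -14.1]
force: [-17.6, 7.8, 39.4]
grip_width: 0.0507
grasp_force: 60.1
```

```bash
python3 -c "from h import *;st()"
```

```text
w 0.0507 gf 60.1 F [-17.6   7.8  39.4] axial 41.5 T [1.93 4.03 0.09] T.n -1.41 sink mm -0.1 off [1.5 0.9 1.1] yaw -14.1 t 39.1 [-19.  28.  63.  93. -26.  75. -56.]
```

Emit:
arm_command(series="0 0 0 -0.1 255;0 0 0 -0.1 255;0 0 0 -0.1 255;0 0 0 -0.1 255;0 0 0 0 255")

```text
time_s: 39.52
tool_pos: [0.5343, -0.3229, 0.1606]
tool_rot: [179.9, -0.0, 9.1]
force: [-2.2, -1.8, 7.8]
grip_width: 0.0475
grasp_force: 59.5
```

```bash
python3 -c "from h import *;st()"
```

```text
w 0.0475 gf 59.5 F [-2.2 -1.8  7.8] axial 8.0 T [-0.3   0.53  0.09] T.n 0.15 sink mm 5.1 off [ 4.   1.1 -3.5] yaw 9.1 t 39.5167 [-16.  26.  58.  93. -22.  73. -35.]
```

Emit:
arm_command(series="0 0 0 -0.1 255;0 0 0 -0.1 255;0 0 0 -0.1 255;0 0 0 -0.1 255;0 0 0 0 255")

```text
time_s: 39.93
tool_pos: [0.5337, -0.322, 0.1608]
tool_rot: [-179.9, -0.0, 31.9]
force: [-7.3, 4.3, 12.4]
grip_width: 0.0471
grasp_force: 60.1
```

```bash
python3 -c "from h import *;st()"
```

```text
w 0.0471 gf 60.1 F [-7.3  4.3 12.4] axial 13.7 T [-0.16  1.04 -0.54] T.n -0.53 sink mm 4.8 off [ 3.4  2.  -3.3] yaw 31.9 t 39.9333 [-13.  24.  53.  93. -20.  73. -14.]
```

Emit:
arm_command(series="0.5 0.2 1 -0.1 255;0.5 0.2 0.8 -0.1 255;0 0 0 -0.1 255;0 0 0 -0.1 255;0 0 0 -0.1 255;0 0 0 0 255")

```text
time_s: 40.43
tool_pos: [0.5338, -0.3212, 0.1603]
tool_rot: [-179.8, -0.1, 60.6]
force: [-12.4, 5.8, 21.9]
grip_width: 0.048
grasp_force: 72.8
```

```bash
python3 -c "from h import *;st()"
```

```text
w 0.048 gf 72.8 F [-12.4   5.8  21.9] axial 24.1 T [ 0.73  2.28 -0.35] T.n -0.97 sink mm 5.3 off [ 3.5  2.8 -3.8] yaw 60.6 t 40.4333 [ -9.  22.  47.  93. -17.  72.  12.]
```

Emit:
arm_command(series="-1.6 -1.6 -3.9 0 255;-1.6 -1.6 -3.9 0 255;0 0 0 0 255;-1 -1 -2.6 0 255;0 0 0 0 255;0 0 0 0 255")

```text
time_s: 40.93
tool_pos: [0.5303, -0.3232, 0.1682]
tool_rot: [180.0, -0.0, 60.5]
force: [1.8, 0.6, 1.3]
grip_width: 0.047
grasp_force: 60.0
```

```bash
python3 -c "from h import *;st()"
```

```text
w 0.047 gf 60.0 F [1.8 0.6 1.3] axial 0.2 T [-0.05 -0.41 -0.07] T.n 0.02 sink mm -3.4 off [0.  0.8 4.1] yaw 60.5 t 40.9333 [ -9.  21.  48.  93. -16.  73.  12.]
```

Emit:
arm_command(series="-2.1 -2.1 -5.2 0 255;-2.1 -2.1 -5.2 0 255;0 0 0 0 255;0 0 0 0 255")

```text
time_s: 41.27
tool_pos: [0.5233, -0.3253, 0.1787]
tool_rot: [-180.0, 0.0, 60.4]
force: [-0.7, 0.4, -0.5]
grip_width: 0.0474
grasp_force: 60.0
```

```bash
python3 -c "from h import *;st()"
```

```text
w 0.0474 gf 60.0 F [-0.7  0.4 -0.5] axial -0.2 T [-0.1   0.08 -0.05] T.n -0.0 sink mm -16.2 off [-7.  -1.3 14.6] yaw 60.4 t 41.2667 [ -9.  20.  48.  93. -15.  74.  12.]
```

The cap is free: it lifts with no force and is still gripped. Carrying it to the dish.

Emit:
arm_command(series="-4.4 -4.4 -10.8 0 255;-4.4 -4.4 -10.8 0 255;0 0 -25 0 255;0 0 -30 0 255;0 0 -30 0 255;0 0 0 0 255;0 0 0 0 255")

```text
time_s: 41.85
tool_pos: [0.5123, -0.3294, 0.2879]
tool_rot: [179.7, -0.0, 60.4]
force: [0.2, 0.6, -0.0]
grip_width: 0.0475
grasp_force: 60.0
```

Run:
```python
from h import *
st()
T,im=snap("top","t3"); go((.538,.305,.28))
# dish centre check from top and w1
t=cv2.imread("pics/top0.png"); g=cv2.cvtColor(t,cv2.COLOR_BGR2GRAY)[215:290,150:230]
c=cv2.HoughCircles(cv2.medianBlur(g,3),cv2.HOUGH_GRADIENT,1,50,param1=80,param2=15,minRadius=22,maxRadius=34); print(c)
if c is not None: print(onz(T,c[0,0,:2]+[150,215],.016))
```

```text
w 0.0475 gf 60.0 F [ 0.2  0.6 -0. ] axial -0.2 T [-0.12  0.07 -0.  ] T.n 0.05 sink mm -116.6 off [-18.   -5.4 123.8] yaw 60.4 t 41.85 [-10.  15.  50.  85. -12.  85.  10.]
shift [ 564.  -289.9    6. ] len 634.1 turn None from [ 0.5119 -0.3286  0.286 ] 60.44
[[[38.5 39.5 27.7]]]
[0.53394935 0.30797076 0.016     ]
```

Emit:
arm_command(series="33.1 -17 0 0 255;33.1 -17 0 0 255;33.1 -17 0 0 255;33.1 -17 0 0 255;33.1 -17 0 0 255;33.1 -17 0 0 255;33.1 -17 0 0 255;33.1 -17 0 0 255;33.1 -17 0 0 255;33.1 -17 0 0 255;33.1 -17 0 0 255;33.1 -17 0 0 255;33.1 -17 0 0 255;33.1 -17 0 0 255;33.1 -17 0 0 255;33.1 -17 0 0 255;33.1 -17 0 0 255;0 0 0 0 255;0 0 0 0 255")

```text
time_s: 43.48
tool_pos: [0.5362, 0.3066, 0.2825]
tool_rot: [-179.9, 0.2, 60.8]
force: [0.3, 0.2, -0.1]
grip_width: 0.0473
grasp_force: 60.0
```

Run:
```python
from h import *
s=telemetry.get_obs();print(s["grip_width"],s["qpos"].round(0));go((.536,.306,.05))
```

```text
0.04730234668388975 [-52.  14.  24.  83.  -6.  84. -57.]
shift [-6.000e-01  1.000e-01  2.325e+02] len 232.5 turn None from [0.5362 0.3066 0.2825] 60.78
```

Emit:
arm_command(series="0 0 38 0 255;0 0 38 0 255;0 0 38 0 255;0 0 38 0 255;0 0 38 0 255;0 0 38 0 255;0 0 15 0 255;0 0 5 0 255;0 0 0 0 255;0 0 0 0 255")

```text
time_s: 44.32
tool_pos: [0.5392, 0.3034, 0.0382]
tool_rot: [179.9, -0.1, 60.4]
force: [0.6, 0.8, -0.2]
grip_width: 0.0474
grasp_force: 60.0
```

Emit:
arm_command(series="0 0 2 0 255;0 0 2 0 255;0 0 2 0 255;0 0 0 0 255;0 0 0 0 255", squeeze=15)

```text
time_s: 44.73
tool_pos: [0.5382, 0.3043, 0.0313]
tool_rot: [180.0, -0.0, 60.5]
force: [0.0, -0.2, -1.6]
grip_width: 0.0479
grasp_force: 15.0
```

Emit:
arm_command(series="0 0 2 0 255;0 0 2 0 255;0 0 2 0 255;0 0 0 0 255;0 0 0 0 255")

```text
time_s: 45.15
tool_pos: [0.538, 0.3041, 0.0247]
tool_rot: [-180.0, 0.0, 60.5]
force: [0.8, -0.8, -0.9]
grip_width: 0.0481
grasp_force: 15.0
```

Emit:
arm_command(series="0 0 1 0 255;0 0 1 0 255;0 0 1 0 255;0 0 0 0 255;0 0 0 0 255")

```text
time_s: 45.57
tool_pos: [0.5381, 0.3041, 0.0219]
tool_rot: [-180.0, 0.0, 60.5]
force: [-0.2, 0.3, -0.3]
grip_width: 0.0476
grasp_force: 15.0
```

Emit:
arm_command(series="0 0 1 0 255;0 0 1 0 255;0 0 1 0 255;0 0 0 0 255;0 0 0 0 255", squeeze=8)

```text
time_s: 45.98
tool_pos: [0.5381, 0.3041, 0.0189]
tool_rot: [-180.0, 0.0, 60.5]
force: [0.0, 0.3, -0.3]
grip_width: 0.0482
grasp_force: 8.0
```

Emit:
arm_command(series="0 0 1 0 255;0 0 1 0 255;0 0 1 0 255;0 0 0 0 255;0 0 0 0 255")

```text
time_s: 46.4
tool_pos: [0.5381, 0.3041, 0.0159]
tool_rot: [-180.0, 0.0, 60.5]
force: [0.4, -0.4, -0.3]
grip_width: 0.0482
grasp_force: 8.0
```

Emit:
arm_command(series="0 0 1 0 255;0 0 1 0 255;0 0 0 0 255;0 0 0 0 255")

```text
time_s: 46.73
tool_pos: [0.5381, 0.3041, 0.0139]
tool_rot: [-180.0, 0.0, 60.5]
force: [-1.0, -0.7, -0.5]
grip_width: 0.0482
grasp_force: 8.0
```

Emit:
arm_command(series="0 0 1 0 255;0 0 1 0 255;0 0 0 0 255;0 0 0 0 255", squeeze=4)

```text
time_s: 47.07
tool_pos: [0.5381, 0.3041, 0.0119]
tool_rot: [-180.0, 0.0, 60.5]
force: [-0.3, -0.3, -0.6]
grip_width: 0.0484
grasp_force: 4.0
```

Run:
```python
from h import *
st(); S,im=snap("scene","s3")
p=proj(S,(.538,.305,.02)); print(p)
x,y=p.astype(int); m=(im[y-45:y+40,x-60:x+60].max(2)<60).astype(np.uint8)
for r in cv2.resize(m,(60,28),interpolation=cv2.INTER_AREA): print("".join(".#"[v] for v in r))
```

```text
w 0.0484 gf 4.0 F [-0.3 -0.3 -0.6] axial -0.3 T [-0.11  0.09  0.  ] T.n 0.04 sink mm 222.1 off [   7.8  628.1 -152.2] yaw 60.5 t 47.0667 [-49.  26.  22. 101. -11.  55. -53.]
[433.2411798  367.99352529]
.......###################################################..
......##.#################################################..
......##.##################################################.
.........###################..#############################.
.......######################.############################..
.......##################..###############################..
........#################..#######################....######
........##########################################.....#####
...........########################..#############.....#####
.........##...############.######....##############.....###.
.........##...######....#################...#######......##.
..........#######.#.########...############.######..........
..........#######...######################.####.............
...........#####....#####################...................
...........###......####################....................
...........##........###################....................
.....................##################.....................
......................###.#########.........................
............................................................
............................................................
............................................................
............................................................
............................................................
............................................................
............................................................
............................................................
............................................................
............................................................
```

Emit:
arm_command(series="0 0 1 0 255;0 0 1 0 255;0 0 0 0 255;0 0 0 0 255", squeeze=4)

```text
time_s: 47.45
tool_pos: [0.538, 0.3042, 0.0099]
tool_rot: [-180.0, 0.0, 60.5]
force: [0.2, 0.1, -0.0]
grip_width: 0.0483
grasp_force: 4.0
```

Emit:
arm_command(series="0 0 1 0 255;0 0 1 0 255;0 0 0 0 255;0 0 0 0 255")

```text
time_s: 47.78
tool_pos: [0.5382, 0.3042, 0.008]
tool_rot: [180.0, -0.0, 60.5]
force: [-0.4, 0.1, -0.1]
grip_width: 0.0481
grasp_force: 4.0
```

Run:
```python
from h import *
S,im=snap("scene","s4")
for z in (.003,.01,.033): print(z,[proj(S,(.538+.024*c,.304+.024*s,z)).round(1).tolist() for c,s in ((.84,.54),(.54,-.84),(-.54,.84))])
v=im.max(2)
for x in range(412,456,4): 
    col=v[340:400,x]; d=np.where(col<60)[0]; print(x,340+d.max() if len(d) else None,end="; ")
```

```text
0.003 [[429.6, 383.4], [419.2, 369.8], [444.4, 376.2]]
0.01 [[430.1, 381.2], [419.6, 367.6], [444.9, 374.0]]
0.033 [[431.6, 373.9], [420.9, 360.3], [446.6, 366.7]]
412 367; 416 377; 420 378; 424 376; 428 378; 432 378; 436 378; 440 377; 444 373; 448 373; 452 367;
```

Emit:
arm_command(series="0 0 1 0 255;0 0 1 0 255;0 0 0 0 255;0 0 0 0 255;0 0 0 0 110;0 0 0 0 104;0 0 0 0 98;0 0 0 0 92;0 0 0 0 86;0 0 0 0 80;0 0 0 0 60;0 0 0 0 40;0 0 0 0 40;0 0 0 0 40", squeeze=3)

```text
time_s: 49.0
tool_pos: [0.5382, 0.3042, 0.006]
tool_rot: [180.0, -0.0, 60.5]
force: [0.3, -0.4, 0.6]
grip_width: 0.0721
grasp_force: 0.0
```

Run:
```python
from h import *
s=telemetry.get_obs();print(s["grip_width"],s["force"].round(1))
S,im=snap("scene","s5")
v=im.max(2)
for x in range(404,464,4): 
    col=v[340:400,x]; d=np.where(col<60)[0]; print(x,340+d.max() if len(d) else None,end="; ")
```

```text
0.07213797720460022 [ 0.3 -0.4  0.6]
404 364; 408 373; 412 380; 416 369; 420 375; 424 379; 428 381; 432 382; 436 381; 440 380; 444 375; 448 365; 452 372; 456 372; 460 362;
```

Emit:
arm_command(series="0 0 -15 0 40;0 0 -30 0 40;0 0 -40 0 40;0 0 -40 0 40;0 0 -40 0 40;0 0 -40 0 40;0 0 -40 0 40;0 0 0 0 40;0 0 0 0 40;0 0 0 0 40")

```text
time_s: 49.88
tool_pos: [0.5378, 0.304, 0.2505]
tool_rot: [-180.0, 0.0, 60.5]
force: [-0.4, -0.6, -1.8]
grip_width: 0.0731
grasp_force: 0.0
```

Run:
```python
from h import *
print(pose())
C,im=snap("wrist","w13"); q=proj(C,(.538,.304,.033)); print(q)
x,y=q.astype(int); m=(im[max(0,y-60):y+60,x-60:x+60].max(2)<60).astype(np.uint8)
c=max(cv2.findContours(m,0,1)[0],key=cv2.contourArea); e=cv2.fitEllipse(c); u=np.array(e[0])+[x-60,max(0,y-60)]
print(e,onz(C,u,.033),"diam m",e[1][0]/C[0][0,0]*abs((C[2].T@(np.array([.538,.304,.033])-C[1]))[2]),"exp axis ratio")
S,sm=snap("scene","s6"); p=proj(S,(.538,.304,.018)); x,y=p.astype(int)
m=(sm[y-35:y+35,x-35:x+35].max(2)<75).astype(np.uint8); c=max(cv2.findContours(m,0,1)[0],key=cv2.contourArea); b=cv2.boundingRect(c); print("scene bbox",b[0]+x-35,b[1]+y-35,b[2],b[3])
P=[proj(S,(.538+.024*np.cos(t),.304+.024*np.sin(t),z)) for t in np.linspace(0,6.28,60) for z in (.003,.033)]
P=np.array(P);print("expected",P.min(0),np.ptp(P,axis=0))
T,tm=snap("top","t4")
# bright pistons in cradle from scene unchanged?
s2=cv2.imread("pics/s2.png"); print("cradle diff",np.abs(sm[245:345,235:370].astype(int)-s2[245:345,235:370]).mean())
```

```text
(array([0.53783905, 0.30404314, 0.25053883]), np.float64(60.48268778901686))
[316.06945808 210.01346962]
((42.25131607055664, 76.56226348876953), (68.1681900024414, 117.30519104003906), 66.36683654785156) [0.51263944 0.29770314 0.033     ] diam m 0.07154225285723986 exp axis ratio
scene bbox 419 351 29 31
expected [418.95562528 352.94859462] [27.83054563 30.91740426]
cradle diff 23.590641975308642
```

The scene silhouette (419,351, 29x31 px) matches an upright cap on the dish floor (predicted 419,353, 28x31), and the gripper is clear. Handing in.

```bash
python3 -c "
from h import *
print(telemetry.get_obs()['time_s'],env.sign_off())"
```

```text
the job is handed in; nothing more can be done
50.0333 None
```

I handed the job in at 50 s; sign-off returned no verdict. Both loose pistons lie in grooves 1 and 2 with their buttons pointing the same way as the third's, last confirmed by camera before the cap work. The cap was unscrewed and stands upright near the middle of the dish.

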